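# Fit the lever gear, refill the packet dispenser and pump out the violet packets

### The job

Get the packet dispenser going: lower the loose orange lever gear onto its spindle, rocking it until its teeth mesh with the steel pinion and it sits fully down, and load every violet and blue packet flat into the magazine so that the violet ones will come out first. Once the gear is home and all the packets are in, pump the lever through full strokes, letting it spring right back each time, until every violet packet has dropped into the catch tray; the blue ones stay in the magazine, the gear stays fitted, and the other things on the worktop are left alone.

Things in the scene. Friction and masses are not known exactly. Their poses are not given: they have to be found in the camera images.
- dispenser: Packet dispenser, a fixed white machine, turned up to 0.12 rad. Axes of it and of its points: z up, -x = front (to the robot), y = left. Origin on the worktop below the magazine. Two plinths 58 mm tall: left (x -29 to 105, y -65 to 65 mm) with the magazine; right (x -58 to 58, y -225 to -63 mm) with spindle and pinion.
- spindle (a point): Foot of the fixed steel gear spindle, on the right plinth's top (58 mm above the worktop), 170 mm right (-y) of the magazine's axis: an upright pin, diameter 16 mm, 28 mm tall, its top coned down to 9 mm. The gear's underside rests at this height when it is fully home.
- pinion_axis (a point): Steel pinion's axis at the plinth top, 60 mm left (+y) of the spindle: 8 teeth, 58 mm over the tips, 16.5 mm tall (lower than the spindle). At rest a tooth gap faces the spindle, so the gear drops home when one of its teeth points at this axis, with 0.05 rad play either way. Tooth on tooth, the gear stands up to 16 mm high: rock it about its axis while lowering.
- gear_grip (a point): Loose orange gear with hand lever, 0.3 kg, lying right way up. Point: on its axis in the solid grip bar, 47 mm above its underside. Black bar: 18 mm wide along x (grasp across it), 50 mm long along y, solid from 31 to 62 mm above the underside. Axes: z up, +x along the lever arm.
- gear_bottom (a point): Centre of the same gear's underside, at the mouth of its 19 mm bore, which takes the spindle up to 30 mm deep. 12 teeth, 82 mm over the tips, 16 mm thick; teeth point at 0, 30, 60 .. degrees from its +x (the arm). With a tooth on the pinion's axis the arm stands at -90, -120 or -150 degrees and so on in the machine's axes.
- pinion (a joint): Pinion angle, rad: 0 at rest, 1.6 at full stroke; turned by the fitted gear's lever. Lever: 18 mm wide arm, 3 to 15 mm above the gear's underside, with an upright 18 mm post, 15 to 45 mm up, 100 mm out along +x. Swing the post anticlockwise seen from above: 5 degrees of play, then 60 to a stop, 3 to 7 N. A spring returns it. Good start: arm at -120 degrees in the machine's axes.
- mouth (a point): Centre of the magazine's mouth, 112 mm above the deck: an upright shaft, 62 mm inside along x, 113 mm along y (packets lie flat, length along y). Flared lips stand 13 mm above this point. Front and back walls have 60 mm wide slots in the middle, from the mouth down, for the fingers. A packet let go inside drops flat onto those below.
- deck (a point): Centre of the magazine's floor, 58 mm above the worktop, below the mouth. The lowest packet's centre lies 12 mm above it, each further one 24 mm higher; five stand 8 mm above the mouth point. The lowest leaves through a slot at the front (-x). Behind the magazine the ejector plate's top is 11 mm above the deck (keep fingertips above it).
- tray_in (a point): Centre of the steel catch tray's floor, in front of the magazine, 50 mm above the worktop and 8 mm below the deck, 124 mm in front of the deck point. Inside 178 mm (x) by 138 mm (y); rim 22 mm above the floor in front, 28 mm at the sides. Packets pushed out drop 8 mm onto it, each pushing the earlier ones on; it has room for three in a row.
- ejector (a joint): Blue ejector plate behind the magazine, m: 0 at home, 0.072 fully forward; driven by the pinion alone, returned by a spring. A full stroke pushes the lowest packet into the tray; on the return the others drop down.
- violet1_centre (a point): Violet rigid packet, 105 x 55 x 24 mm, 0.03 kg, lying flat on the worktop at the start (a packet that is absent in this run has no pose). The point is the packet's centre, half-way up; x = the 55 mm width (grasp across it), y = the 105 mm length, z = thickness.
- violet2_centre (a point): Violet rigid packet, 105 x 55 x 24 mm, 0.03 kg, lying flat on the worktop at the start (a packet that is absent in this run has no pose). The point is the packet's centre, half-way up; x = the 55 mm width (grasp across it), y = the 105 mm length, z = thickness.
- violet3_centre (a point): Violet rigid packet, 105 x 55 x 24 mm, 0.03 kg, lying flat on the worktop at the start (a packet that is absent in this run has no pose). The point is the packet's centre, half-way up; x = the 55 mm width (grasp across it), y = the 105 mm length, z = thickness.
- blue1_centre (a point): Pale blue rigid packet, 105 x 55 x 24 mm, 0.03 kg, lying flat on the worktop at the start (a packet that is absent in this run has no pose). The point is the packet's centre, half-way up; x = the 55 mm width (grasp across it), y = the 105 mm length, z = thickness.
- blue2_centre (a point): Pale blue rigid packet, 105 x 55 x 24 mm, 0.03 kg, lying flat on the worktop at the start (a packet that is absent in this run has no pose). The point is the packet's centre, half-way up; x = the 55 mm width (grasp across it), y = the 105 mm length, z = thickness.
- salt_shaker: Glass salt shaker, 44 mm wide, 90 mm tall. Bystander: leave it where it is. Origin: centre of its underside.
- kitchen_timer: Red and white kitchen timer, 64 mm wide, 45 mm tall. Bystander: leave it where it is. Origin: centre of its underside.

How it is judged:
By the outcome, as a careful person would: the job done as asked, in the order asked, and still so for the second after the job is handed in, with the robot touching nothing.
Of violet1, violet2, violet3 only 2 to 3 are there at a start; the rules pass over those that are not, and their reading is None.
Of blue1, blue2 only 1 to 2 are there at a start; the rules pass over those that are not, and their reading is None.
At some moment in a run one of violet1, violet2, violet3, blue1, blue2 may be knocked a few centimetres aside while the robot is not near it.
Once in a run the grip may slacken for a moment while it holds something.
It also fails if it takes over 210 s, if anything falls off the work surface, if the arm or the gripper's body presses on something with over 40 N, if the wrist force passes 120 N, or if a joint passes its speed limit or range.

### The arm

A 6-joint arm with a two-finger parallel gripper is mounted at the origin on the work surface; the furniture and walls round the work are solid. World frame = base frame: x ahead of the robot, y to its left, z up, the work surface at z = 0. Lengths are in m, angles in rad, forces in N, time in s.
With the tool pointing down it reaches from about 0.425 to 0.925 m from the base axis. Payload 12.5 kg.
Tool frame: the origin (TCP) lies between the finger pads; the fingertips stand 25 mm ahead of it and the grasp point (between the pads) lies 6 mm ahead of it (env.tips_ahead is the z of the fingertips in the tool frame, in m); z points along the fingers, y is the line along which they close (so a half turn about z gives the same grasp; the last joint's range is limited). The gripper opens to 85 mm and grips with 20 to 120 N. Pads are 22 mm wide; open, the fingers measure 114 mm over their backs; the gripper's body (76 mm by 85 mm) begins 54 mm behind the grasp point. The pads swing forward as they close: fully open they stand 13 mm farther back than shut.
Start: joints at [1.151, 0.491, 1.559, -0, 1.092, -0.106], TCP at [0.193, 0.594, 0.256] pointing down, gripper open.
Joint ranges: [-3.1, 3.1], [-0.84, 2.19], [0.05, 2.79], [-1.13, 4.28], [0.06, 2.93], [-2.69, 2.69]. Speed limits (rad/s): [2.22, 2.22, 2.79, 3.14, 3.14, 3.14].

### API

Orientations are given as a 3x3 rotation matrix whose columns are the frame's x, y, z axes.
In Python, from workcell import status, camera, job_done, cut_out, pinpoint, env gives the robot as it stands.
- The arm moves only by the tool apply_moves, never from a script. Its argument "commands" is a list of rows, each an object of numbers: "x", "y", "z": the shift along the world's x, y, z in m; "rx", "ry", "rz": the turn, a rotation vector about the world's x, y, z in degrees; "jaw": the finger opening in m, from 0 to 0.0854. In form: [{"x": .., "y": .., "z": .., "rx": .., "ry": .., "rz": .., "jaw": ..}, ...]. A call has exactly 5 rows; each row is the pose to reach, as a shift and turn from the pose commanded when the call began; what a row does not reach only later rows make up. A row lasts 1/12 s, in which the tool goes at most 41.7 mm and 7.16 degrees, less where a joint would pass 70% of its speed; a pose out of reach is approached as far as the arm can. A call with a gripper value outside its range is refused whole. The fingers move at their own pace and stop on an object; the grip force is fixed at half the most. Time passes only in rows, so rows that repeat a pose let the fingers close, or fill a call up. It gives the time, the measured TCP pose, the force, the opening and the grip force at its end, in the units of the state.
- status.get_obs(): the state, without advancing time (a new reading comes with each control period).
- camera(name): name is "side" or "top"; returns a dict with "img" (480x640x3 uint8, red, green, blue), "depth" (480x640 float32, m along the optical axis (not along the pixel's ray), 0 where there is no reading), "camera_matrix" (3x3 intrinsics, pixels), "R" (3x3) and "t" (3): a world point X has camera coordinates R X + t. Camera axes: x right, y down, z forward; pixel columns grow to the right and rows downward; lengths in m; the calibration is good to about 2 mm. A picture is of the moment at which its call begins.
- job_done(): hands the job in; it is judged then, once.
Trained networks look in a picture, given as the dict that the camera call returned (one of the last four; its "shot" number tells which), for a name from the list of things; names that differ only in an ending like _2 or _b are one class to them, and where a whole thing is asked for, a point or a joint stands for the part that bears it (a point fixed in the world has none). Each returns a list of dicts, best first, with "conf" (0 to 1); they miss things now and then, are a little off and sometimes report something else, mostly with a low value. They report only what shows in the picture. A call takes as long as a camera call.
- cut_out(query, picture): "pixels" (480x640 bool, what is visible of it).
- pinpoint(query, picture): "point" ([x, y, z] in m, in world coordinates, good to about 4 mm: a listed point, or the origin of a listed thing).
The state is a dict: "t": time; "joints": joint angles; "joint_velocities": joint speeds; "joint_torque": joint torques, N m; "eef_pos": TCP position; "tool_rot": TCP orientation; "ft_force": force on the tool from outside, world axes, zero at the start; "wrist_torque": the same for the moment, N m; "width": opening from 0.0 (shut) to 1.0 (fully open); "grasp_force": force on a finger pad.
Only numpy, scipy, OpenCV 4.12 (cv2) and the standard library are available. Lean on these libraries where they do the work, as an engineer would, in place of code of your own. Each camera call takes 0.05 s, during which the arm holds its last target. There are 200 camera calls.

## Working session

There is one attempt and no reset: what is moved stays moved. The work goes in short steps, Python scripts to look and compute and a tool call to move; the robot and the scene stay as the last step left them, time stands still between calls to the robot, and variables do not carry over. Pictures are saved under pics/ and viewed, at most 14 in all, crops included, and the job is handed in when it is done.

Besides the shell and the picture viewer there is one more tool, called as a command line: name --argument value ..., lists and objects as JSON in quotes. apply_moves: Moves the arm, as the interface text tells. Its arguments: {"type":"object","properties":{"commands":{"type":"array"}},"required":["commands"]}

```bash
ls; mkdir -p pics
cat > h.py <<'E'
import numpy as np, cv2
from workcell import status, camera, job_done, cut_out, pinpoint, env
def save(p,n): cv2.imwrite(f'pics/{n}.png',p['img'][:,:,::-1])
def world(p,mask):
    v,u=np.nonzero(mask&(p['depth']>0)); d=p['depth'][v,u]; K=p['camera_matrix']
    c=np.stack([(u-K[0,2])*d/K[0,0],(v-K[1,2])*d/K[1,1],d],1)
    return (c-p['t'])@p['R']
def cloud(p): # HxWx3
    return world(p,np.ones((480,640),bool)&True)
def pp(p,qs):
    for q in qs:
        print(q,[(np.round(r['point'],3).tolist(),round(r['conf'],2)) for r in pinpoint(q,p)[:3]])
E
python3 - <<'E'
from h import *
p=camera('top'); save(p,'top0'); s=camera('side'); save(s,'side0')
for c in (p,s):
  print(c['R'].round(2).tolist(),(-c['R'].T@c['t']).round(3))
  pp(c,['dispenser','spindle','pinion_axis','gear_grip','gear_bottom','mouth','deck','tray_in','violet1_centre','blue1_centre','salt_shaker','kitchen_timer'])
print(env.tips_ahead,status.get_obs()['t'])
E
```

```text
pics
[[0.02, -1.0, -0.02], [-1.0, -0.02, -0.08], [0.08, 0.02, -1.0]] [ 0.458 -0.039  1.238]
dispenser [([0.606, 0.247, -0.001], 0.72)]
spindle [([0.591, 0.083, 0.051], 0.81)]
pinion_axis [([0.597, 0.133, 0.054], 0.74)]
gear_grip [([0.421, -0.066, 0.045], 0.7)]
gear_bottom [([0.417, -0.067, 0.0], 0.88)]
mouth [([0.604, 0.246, 0.17], 0.69)]
deck [([0.602, 0.247, 0.059], 0.93)]
tray_in [([0.48, 0.253, 0.053], 0.79)]
violet1_centre [([0.49, -0.319, 0.013], 0.83)]
blue1_centre [([0.546, -0.222, 0.014], 0.7)]
salt_shaker [([0.703, -0.187, 0.0], 0.75), ([0.42, -0.22, 0.015], 0.33)]
kitchen_timer [([0.696, -0.307, -0.002], 0.57), ([0.572, -0.116, 0.012], 0.36)]
[[0.32, -0.95, -0.01], [-0.84, -0.28, -0.47], [0.45, 0.16, -0.88]] [ 0.035 -0.201  1.124]
dispenser [([0.603, 0.243, 0.001], 0.8), ([0.592, 0.078, 0.057], 0.72), ([0.59, 0.14, 0.052], 0.29)]
spindle [([0.59, 0.08, 0.059], 0.57)]
pinion_axis [([0.59, 0.137, 0.055], 0.79)]
gear_grip [([0.423, -0.068, 0.047], 0.58)]
gear_bottom [([0.423, -0.066, 0.0], 0.8)]
mouth [([0.605, 0.245, 0.175], 0.94)]
deck [([0.61, 0.248, 0.059], 0.67), ([0.595, 0.138, 0.054], 0.66)]
tray_in [([0.484, 0.256, 0.049], 0.9), ([0.605, 0.247, 0.057], 0.27)]
violet1_centre [([0.49, -0.319, 0.011], 0.68)]
blue1_centre [([0.546, -0.224, 0.014], 0.83)]
salt_shaker [([0.706, -0.183, -0.004], 0.98)]
kitchen_timer [([0.7, -0.304, 0.002], 0.55)]
0.025 1.3
```

View pics/top0.png

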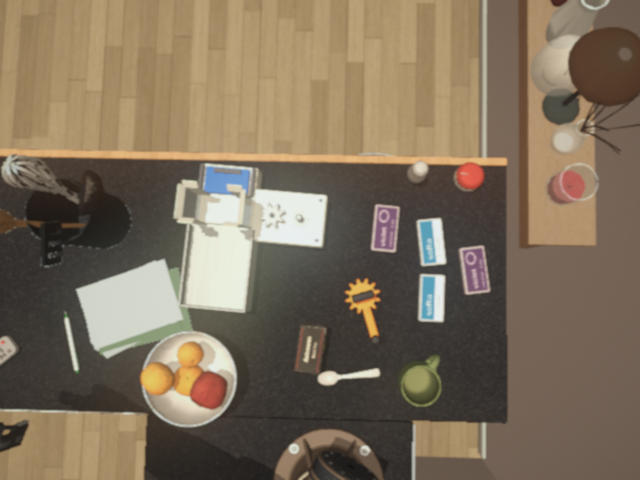

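View pics/side0.png

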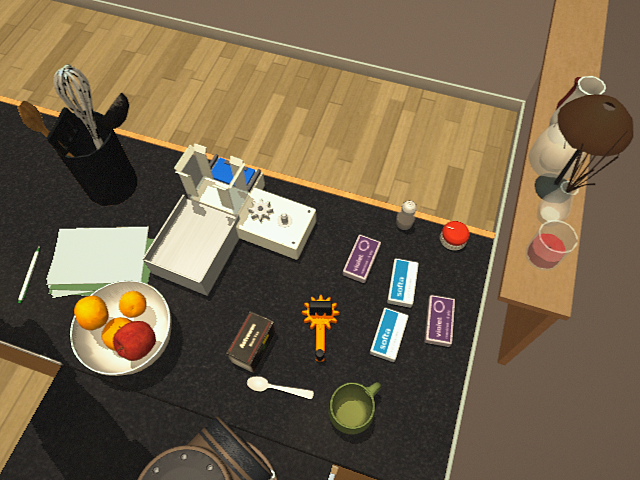

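Two violet and two blue packets are present (top view: violet at (385,228) and (475,270), blue at (431,242) and (432,298)). The gear is at (362,295) with its arm pointing down, and the dispenser is at about (240,220). Next I'll measure poses from colour and depth.

```bash
cat >> h.py <<'E'
def rect(xy):
    (cx,cy),(w,h),a=cv2.minAreaRect((xy*1000).astype(np.float32))
    if w<h: w,h,a=h,w,a+90
    return np.round([cx,cy,w,h,(a+90)%180-90],1) # mm, long-axis angle deg
def packets(c):
    out=[]
    for q in('violet1_centre','blue1_centre'):
        for r in cut_out(q,c):
            if r['conf']<.3: continue
            w=world(c,r['pixels']); w=w[(w[:,2]>.015)&(w[:,2]<.3)]
            if len(w)>50:
                z=np.median(w[:,2]); w=w[abs(w[:,2]-z)<.006]; print(q[:6],round(r['conf'],2),len(w),'z',z.round(3),rect(w[:,:2]).tolist(),'mean',w[:,:2].mean(0).round(4).tolist())
E
python3 - <<'E'
from h import *
for n in('top','side'):
    c=camera(n); print(n); packets(c); pp(c,['violet1_centre','blue1_centre'])
    hsv=cv2.cvtColor(c['img'],cv2.COLOR_RGB2HSV)
    r=cut_out('gear_grip',c)[0]; m=r['pixels']; w=world(c,m); print('gear z',np.percentile(w[:,2],[2,50,90,98]).round(3))
    g=w[(w[:,2]>.052)&(w[:,2]<.07)]; print('bar',rect(g[:,:2]).tolist(),len(g))
    far=np.hypot(*(w[:,:2]-w[w[:,2]>.055][:,:2].mean(0)).T); po=w[(far>.08)&(w[:,2]>.03)]; print('post',po.mean(0).round(4),len(po))
    g=w[(w[:,2]>.008)&(w[:,2]<.022)&(far<.05)];print('disc',rect(g[:,:2]).tolist(),cv2.minEnclosingCircle((g[:,:2]*1000).astype(np.float32)))
    W=world(c,np.ones((480,640),bool))
    for lo,hi,b in((.054,.062,'plinth'),(.080,.092,'spindle'),(.07,.078,'pinion')):
        s=W[(W[:,2]>lo)&(W[:,2]<hi)&(W[:,0]>.5)&(W[:,0]<.68)&(W[:,1]>-.0)&(W[:,1]<.175)]; print(b,len(s),rect(s[:,:2]).tolist(),s.mean(0).round(4), np.median(s[:,2]).round(4))
    s=W[(W[:,2]>.178)&(W[:,2]<.2)&(W[:,0]>.5)&(W[:,1]>.15)&(W[:,1]<.35)&(W[:,0]<.7)];print('lips',len(s),rect(s[:,:2]).tolist())
o=status.get_obs();print(o['tool_rot'],o['eef_pos'])
E
```

```text
top
violet 0.72 1080 z 0.025 [484.5, -321.0, 103.6, 55.6, 7.9] mean [0.4838, -0.3203]
violet 0.38 6291 z 0.058 [540.8, 171.6, 319.9, 295.3, -4.8] mean [0.5671, 0.1726]
blue1_ 0.59 1095 z 0.025 [546.4, -222.6, 105.0, 55.3, 6.1] mean [0.5463, -0.2225]
violet1_centre [([0.487, -0.317, 0.014], 0.68), ([0.421, -0.067, -0.004], 0.61)]
blue1_centre [([0.551, -0.22, 0.011], 0.87), ([0.575, -0.116, 0.016], 0.49)]
gear z [0.011 0.017 0.062 0.066]
bar [378.2, -84.2, 107.9, 48.5, 20.0] 182
post [ 0.3261 -0.0993  0.0439] 52
disc [418.3, -69.6, 76.9, 75.1, -25.4] ((414.6654357910156, -72.32958221435547), 43.25656509399414)
plinth 2884 [602.4, 99.3, 160.8, 139.4, 85.7] [0.5905 0.0936 0.0583] 0.0583
spindle 46 [589.5, 103.4, 70.8, 13.7, 89.2] [0.5894 0.0823 0.0839] 0.0839
pinion 297 [594.0, 131.3, 109.3, 57.9, -72.8] [0.5927 0.1342 0.0743] 0.0746
lips 431 [601.4, 244.9, 138.2, 85.8, 86.1]
side
violet 0.71 1178 z 0.024 [482.9, -320.2, 106.4, 55.5, 7.6] mean [0.4809, -0.32]
blue1_ 0.64 5071 z 0.057 [538.3, 172.8, 322.3, 297.8, -4.4] mean [0.5531, 0.1729]
blue1_ 0.56 1052 z 0.024 [545.0, -221.8, 107.5, 54.9, 6.5] mean [0.5429, -0.222]
violet1_centre [([0.489, -0.324, 0.011], 0.91), ([0.704, -0.307, 0.002], 0.53)]
blue1_centre [([0.55, -0.226, 0.016], 0.67)]
gear z [-0.002  0.017  0.061  0.064]
bar [417.5, -68.2, 48.9, 18.4, -71.7] 211
post [ 0.3226 -0.099   0.043 ] 71
disc [417.6, -69.6, 79.0, 77.9, 60.8] ((413.59320068359375, -69.34480285644531), 45.485225677490234)
plinth 2344 [596.3, 98.9, 158.5, 131.7, 86.4] [0.5861 0.0915 0.0578] 0.0578
spindle 31 [590.5, 99.1, 65.3, 11.7, 79.7] [0.587  0.0772 0.0836] 0.0831
pinion 267 [591.6, 115.5, 92.1, 51.3, -87.5] [0.5906 0.1323 0.0738] 0.0737
lips 285 [600.5, 245.8, 138.6, 87.5, 86.1]
[[-9.51149289e-01  3.08731322e-01  4.21737869e-05]
 [ 3.08731324e-01  9.51149285e-01  8.43962304e-05]
 [-1.40578074e-05  9.32937836e-05 -9.99999996e-01]] [0.19293742 0.59449968 0.25630856]
```

```bash
cat >> h.py <<'E'
def packs(c,lo=.017,hi=.032,reg=(.40,.68,-.40,-.10)):
    K=c['camera_matrix'];d=c['depth'];v,u=np.indices(d.shape)
    P=(np.stack([(u-K[0,2])*d/K[0,0],(v-K[1,2])*d/K[1,1],d],-1)-c['t'])@c['R']
    m=((P[...,2]>lo)&(P[...,2]<hi)&(P[...,0]>reg[0])&(P[...,0]<reg[1])&(P[...,1]>reg[2])&(P[...,1]<reg[3])).astype(np.uint8)
    n,l,st,_=cv2.connectedComponentsWithStats(m,connectivity=4)
    for i in range(1,n):
        if st[i,4]<300: continue
        w=P[l==i]; col=np.median(c['img'][l==i],0); mc=c['img'][l==i].mean(0)
        print('z',np.median(w[:,2]).round(3),rect(w[:,:2]).tolist(),len(w),mc.round().tolist())
E
python3 - <<'E'
from h import *
for n in('top','side'):
    c=camera(n); print(n); packs(c)
    W=world(c,np.ones((480,640),bool))
    s=W[(W[:,2]>.066)&(W[:,2]<.092)&(W[:,0]>.55)&(W[:,0]<.63)&(W[:,1]>.05)&(W[:,1]<.1)]; print('spindle',len(s),rect(s[:,:2]).tolist(),s.mean(0).round(4), s[s[:,2]>.08].mean(0))
    s=W[(W[:,2]>.069)&(W[:,2]<.08)&(W[:,0]>.54)&(W[:,0]<.65)&(W[:,1]>.098)&(W[:,1]<.172)]; print('pinion',cv2.minEnclosingCircle((s[:,:2]*1000).astype(np.float32)))
    s=W[(W[:,2]>.052)&(W[:,2]<.064)&(W[:,0]>.5)&(W[:,0]<.68)&(W[:,1]>-.0)&(W[:,1]<.12)]; print('plinth',rect(s[:,:2]).tolist())
E
```

```text
top
z 0.025 [575.1, -123.6, 105.6, 48.4, -0.8] 896 [156.0, 125.0, 139.0]
z 0.024 [546.4, -222.7, 104.7, 55.8, 6.5] 1116 [170.0, 197.0, 202.0]
z 0.025 [485.1, -321.6, 104.7, 56.7, 8.0] 1136 [155.0, 125.0, 137.0]
z 0.024 [435.9, -225.3, 72.5, 55.2, -1.1] 788 [168.0, 197.0, 204.0]
spindle 48 [588.8, 74.3, 14.4, 14.1, 3.2] [0.588  0.0744 0.0816] [0.5888671  0.07484872 0.08427673]
pinion ((593.1080932617188, 134.39193725585938), 28.66145133972168)
plinth [589.1, 71.6, 116.4, 103.5, -4.1]
side
z 0.024 [573.4, -122.5, 108.0, 46.8, -1.8] 808 [148.0, 109.0, 128.0]
z 0.024 [544.6, -222.0, 107.6, 55.5, 6.7] 1072 [155.0, 202.0, 211.0]
z 0.024 [483.2, -319.9, 106.7, 55.4, 8.2] 1212 [148.0, 111.0, 128.0]
z 0.024 [435.3, -224.3, 71.8, 54.9, -1.4] 793 [150.0, 203.0, 216.0]
spindle 53 [579.0, 80.7, 36.0, 14.3, -31.0] [0.5848 0.0752 0.0794] [0.58685072 0.07498288 0.08454736]
pinion ((591.7376708984375, 134.97555541992188), 29.02437973022461)
plinth [588.0, 71.7, 118.4, 102.8, -3.8]
```

apply_moves --commands '[{"x":0.024,"y":-0.03,"rz":-6,"jaw":0.05},{"x":0.048,"y":-0.06,"rz":-12,"jaw":0.05},{"x":0.072,"y":-0.09,"rz":-18,"jaw":0.05},{"x":0.096,"y":-0.12,"rz":-24,"jaw":0.05},{"x":0.12,"y":-0.15,"rz":-30,"jaw":0.05}]'

```text
validation failed for argument at $.co...
```

apply_moves --commands '[{"x":0.024,"y":-0.03,"rz":-5,"jaw":0.05},{"x":0.048,"y":-0.06,"rz":-10,"jaw":0.05},{"x":0.072,"y":-0.09,"rz":-15,"jaw":0.05},{"x":0.096,"y":-0.12,"rz":-20,"jaw":0.05},{"x":0.12,"y":-0.15,"rz":-23.7,"jaw":0.05}]'

```text
validation failed for argument at $.co...
```

apply_moves --commands '[{"y":-0.038,"jaw":0.05},{"y":-0.076,"jaw":0.05},{"y":-0.114,"jaw":0.05},{"y":-0.152,"jaw":0.05},{"y":-0.19,"jaw":0.05}]'

```text
validation failed for argument at $.co...
```

apply_moves --commands '[{"x":-0.004,"y":-0.036,"jaw":0.05},{"x":-0.008,"y":-0.072,"jaw":0.05},{"x":-0.012,"y":-0.108,"jaw":0.05},{"x":-0.015,"y":-0.144,"jaw":0.05},{"x":-0.015,"y":-0.1725,"jaw":0.05}]'

```text
validation failed for argument at $.co...
```

apply_moves --commands '[{"z":-0.03,"jaw":0.05},{"z":-0.06,"jaw":0.05},{"z":-0.09,"jaw":0.05},{"z":-0.11,"jaw":0.05},{"z":-0.12,"jaw":0.05}]'

```text
validation failed for argument at $.co...
```

apply_moves --commands '[{"x":0.024,"y":-0.03,"z":0,"rx":0,"ry":0,"rz":-6,"jaw":0.05},{"x":0.048,"y":-0.06,"z":0,"rx":0,"ry":0,"rz":-12,"jaw":0.05},{"x":0.072,"y":-0.09,"z":0,"rx":0,"ry":0,"rz":-18,"jaw":0.05},{"x":0.096,"y":-0.12,"z":0,"rx":0,"ry":0,"rz":-24,"jaw":0.05},{"x":0.12,"y":-0.15,"z":0,"rx":0,"ry":0,"rz":-30,"jaw":0.05}]'

```text
t: 2.42
eef_pos: [0.3136, 0.443, 0.2564]
tool_rot: [[-0.666, 0.746, 0.0], [0.746, 0.666, 0.0], [0.0, 0.0, -1.0]]
ft_force: [1.0, 0.8, -1.1]
width: 0.587
grasp_force: 0.0
```

apply_moves --commands '[{"x":0.024,"y":-0.03,"z":0,"rx":0,"ry":0,"rz":-5,"jaw":0.05},{"x":0.048,"y":-0.06,"z":0,"rx":0,"ry":0,"rz":-10,"jaw":0.05},{"x":0.072,"y":-0.09,"z":0,"rx":0,"ry":0,"rz":-15,"jaw":0.05},{"x":0.096,"y":-0.12,"z":0,"rx":0,"ry":0,"rz":-20,"jaw":0.05},{"x":0.12,"y":-0.15,"z":0,"rx":0,"ry":0,"rz":-23.7,"jaw":0.05}]'

```text
t: 2.83
eef_pos: [0.4338, 0.2929, 0.2566]
tool_rot: [[-0.31, 0.951, 0.001], [0.951, 0.31, 0.0], [0.0, 0.001, -1.0]]
ft_force: [0.1, 0.9, 0.5]
width: 0.584
grasp_force: 0.0
```

apply_moves --commands '[{"x":0,"y":-0.19,"z":0,"rx":0,"ry":0,"rz":0,"jaw":0.05},{"x":0,"y":-0.19,"z":0,"rx":0,"ry":0,"rz":0,"jaw":0.05},{"x":0,"y":-0.19,"z":0,"rx":0,"ry":0,"rz":0,"jaw":0.05},{"x":0,"y":-0.19,"z":0,"rx":0,"ry":0,"rz":0,"jaw":0.05},{"x":0,"y":-0.19,"z":0,"rx":0,"ry":0,"rz":0,"jaw":0.05}]'

```text
t: 3.25
eef_pos: [0.4324, 0.1015, 0.2565]
tool_rot: [[-0.313, 0.95, 0.0], [0.95, 0.313, -0.0], [-0.0, 0.0, -1.0]]
ft_force: [0.4, -0.3, 0.3]
width: 0.585
grasp_force: 0.0
```

apply_moves --commands '[{"x":-0.015,"y":-0.1725,"z":0,"rx":0,"ry":0,"rz":0,"jaw":0.05},{"x":-0.015,"y":-0.1725,"z":0,"rx":0,"ry":0,"rz":0,"jaw":0.05},{"x":-0.015,"y":-0.1725,"z":0,"rx":0,"ry":0,"rz":0,"jaw":0.05},{"x":-0.015,"y":-0.1725,"z":0,"rx":0,"ry":0,"rz":0,"jaw":0.05},{"x":-0.015,"y":-0.1725,"z":0,"rx":0,"ry":0,"rz":0,"jaw":0.05}]'

```text
t: 3.67
eef_pos: [0.4176, -0.0727, 0.2566]
tool_rot: [[-0.311, 0.951, 0.001], [0.951, 0.311, -0.001], [-0.001, 0.001, -1.0]]
ft_force: [0.1, 0.4, -0.8]
width: 0.584
grasp_force: 0.0
```

apply_moves --commands '[{"x":0,"y":0,"z":-0.12,"rx":0,"ry":0,"rz":0,"jaw":0.05},{"x":0,"y":0,"z":-0.12,"rx":0,"ry":0,"rz":0,"jaw":0.05},{"x":0,"y":0,"z":-0.12,"rx":0,"ry":0,"rz":0,"jaw":0.05},{"x":0,"y":0,"z":-0.12,"rx":0,"ry":0,"rz":0,"jaw":0.05},{"x":0,"y":0,"z":-0.12,"rx":0,"ry":0,"rz":0,"jaw":0.05}]'

```text
t: 4.08
eef_pos: [0.4176, -0.0677, 0.1359]
tool_rot: [[-0.314, 0.949, -0.004], [0.949, 0.314, 0.001], [0.002, -0.003, -1.0]]
ft_force: [0.5, -0.1, 0.9]
width: 0.587
grasp_force: 0.0
```

apply_moves --commands '[{"x":0,"y":0,"z":-0.03,"rx":0,"ry":0,"rz":0,"jaw":0.05},{"x":0,"y":0,"z":-0.06,"rx":0,"ry":0,"rz":0,"jaw":0.05},{"x":0,"y":0,"z":-0.08,"rx":0,"ry":0,"rz":0,"jaw":0.05},{"x":0,"y":0,"z":-0.08,"rx":0,"ry":0,"rz":0,"jaw":0.05},{"x":0,"y":0,"z":-0.08,"rx":0,"ry":0,"rz":0,"jaw":0.0}]'

```text
t: 4.5
eef_pos: [0.4188, -0.068, 0.0578]
tool_rot: [[-0.315, 0.949, 0.001], [0.949, 0.315, -0.0], [-0.001, 0.001, -1.0]]
ft_force: [0.7, 0.1, 0.9]
width: 0.461
grasp_force: 0.0
```

apply_moves --commands '[{"x":0,"y":0,"z":0,"rx":0,"ry":0,"rz":0,"jaw":0},{"x":0,"y":0,"z":0,"rx":0,"ry":0,"rz":0,"jaw":0},{"x":0,"y":0,"z":0,"rx":0,"ry":0,"rz":0,"jaw":0},{"x":0,"y":0,"z":0,"rx":0,"ry":0,"rz":0,"jaw":0},{"x":0,"y":0,"z":0.0,"rx":0,"ry":0,"rz":0,"jaw":0}]'

```text
t: 4.92
eef_pos: [0.4194, -0.0683, 0.0582]
tool_rot: [[-0.314, 0.949, 0.005], [0.949, 0.314, -0.001], [-0.003, 0.004, -1.0]]
ft_force: [3.6, 1.8, 13.8]
width: 0.199
grasp_force: 62.4
```

apply_moves --commands '[{"x":0,"y":0,"z":0.02,"rx":0,"ry":0,"rz":0,"jaw":0},{"x":0,"y":0,"z":0.05,"rx":0,"ry":0,"rz":0,"jaw":0},{"x":0,"y":0,"z":0.08,"rx":0,"ry":0,"rz":0,"jaw":0},{"x":0,"y":0,"z":0.11,"rx":0,"ry":0,"rz":0,"jaw":0},{"x":0,"y":0,"z":0.13,"rx":0,"ry":0,"rz":0,"jaw":0}]'

```text
t: 5.33
eef_pos: [0.4178, -0.0679, 0.1897]
tool_rot: [[-0.314, 0.949, 0.003], [0.949, 0.314, -0.001], [-0.002, 0.002, -1.0]]
ft_force: [-0.4, -0.2, -3.4]
width: 0.197
grasp_force: 60.3
```

apply_moves --commands '[{"x":0.025,"y":0.022,"z":0,"rx":0,"ry":0,"rz":5,"jaw":0},{"x":0.05,"y":0.043,"z":0,"rx":0,"ry":0,"rz":10,"jaw":0},{"x":0.075,"y":0.064,"z":0,"rx":0,"ry":0,"rz":15,"jaw":0},{"x":0.1,"y":0.085,"z":0,"rx":0,"ry":0,"rz":20,"jaw":0},{"x":0.12,"y":0.1,"z":0,"rx":0,"ry":0,"rz":25,"jaw":0}]'

```text
t: 5.75
eef_pos: [0.539, 0.0338, 0.1876]
tool_rot: [[-0.69, 0.724, 0.001], [0.724, 0.69, 0.0], [-0.001, 0.001, -1.0]]
ft_force: [0.0, -0.7, -3.8]
width: 0.201
grasp_force: 60.5
```

apply_moves --commands '[{"x":0.02,"y":0.02,"z":0,"rx":0,"ry":0,"rz":5,"jaw":0},{"x":0.0507,"y":0.043,"z":0,"rx":0,"ry":0,"rz":10,"jaw":0},{"x":0.0507,"y":0.043,"z":0,"rx":0,"ry":0,"rz":12.8,"jaw":0},{"x":0.0507,"y":0.043,"z":0,"rx":0,"ry":0,"rz":12.8,"jaw":0},{"x":0.0507,"y":0.043,"z":0,"rx":0,"ry":0,"rz":12.8,"jaw":0}]'

```text
t: 6.17
eef_pos: [0.5877, 0.075, 0.1867]
tool_rot: [[-0.829, 0.559, -0.001], [0.559, 0.829, -0.0], [0.001, -0.001, -1.0]]
ft_force: [-0.1, 0.5, -3.2]
width: 0.196
grasp_force: 64.0
```

Run:
```python
from h import *
o=status.get_obs();print(o['eef_pos'],np.degrees(np.arctan2(o['tool_rot'][1,1],o['tool_rot'][0,1])),o['grasp_force'])
ims=[]
for n in('top','side'):
    c=camera(n);pp(c,['gear_grip','gear_bottom'])
    K=c['camera_matrix'];q=c['R']@[.589,.075,.1]+c['t'];u,v=(K@q)[:2]/q[2];u,v=int(u),int(v)
    ims.append(cv2.resize(c['img'][v-60:v+60,u-60:u+60,::-1],(400,400)))
    W=world(c,np.ones((480,640),bool)); far=np.hypot(W[:,0]-.589,W[:,1]-.075)
    g=W[(W[:,2]>.139)&(W[:,2]<.152)&(far<.05)];print('disc',len(g),cv2.minEnclosingCircle((g[:,:2]*1000).astype(np.float32)))
    g=W[(W[:,2]>.165)&(W[:,2]<.19)&(far>.08)&(far<.125)&(W[:,0]<.57)];print('post',len(g),g.mean(0), np.degrees(np.arctan2(*(g.mean(0)[:2]-o['eef_pos'][:2])[::-1])))
cv2.imwrite('pics/c1.png',np.hstack(ims))
```

```text
[0.58773372 0.07504705 0.18665247] 56.04386620656045 64.00850415229797
gear_grip []
gear_bottom []
disc 0 ((0.0, 0.0), 0.0)
post 60 [ 0.53020382 -0.00910332  0.1728236 ] -124.35869891640326
gear_grip [([0.589, 0.075, 0.179], 0.84)]
gear_bottom [([0.589, 0.076, 0.128], 0.93)]
disc 429 ((579.6085205078125, 71.72216033935547), 42.980960845947266)
post 83 [0.53570355 0.03289263 0.17326076] -140.98589188381376
```

View pics/c1.png

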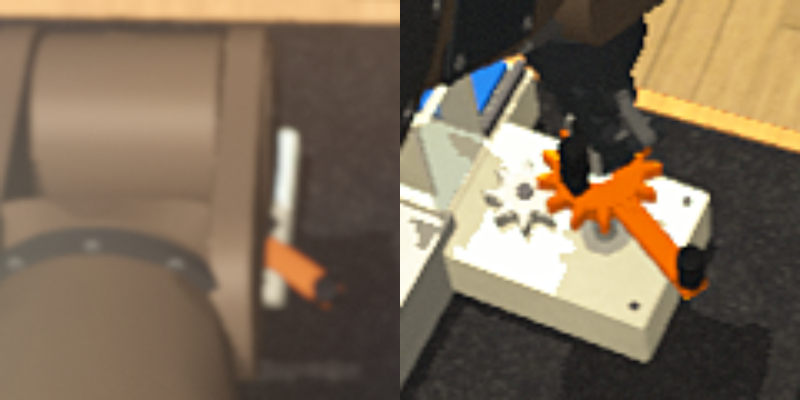

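The gear is held level over the spindle, with the arm at about -124°. I'll lower it in steps and watch the force.

apply_moves --commands '[{"x":0.001,"y":0,"z":-0.02,"rx":0,"ry":0,"rz":0,"jaw":0},{"x":0.001,"y":0,"z":-0.035,"rx":0,"ry":0,"rz":0,"jaw":0},{"x":0.001,"y":0,"z":-0.04,"rx":0,"ry":0,"rz":0,"jaw":0},{"x":0.001,"y":0,"z":-0.045,"rx":0,"ry":0,"rz":0,"jaw":0},{"x":0.001,"y":0,"z":-0.048,"rx":0,"ry":0,"rz":0,"jaw":0}]'

```text
t: 6.88
eef_pos: [0.5896, 0.0748, 0.1382]
tool_rot: [[-0.83, 0.558, -0.0], [0.558, 0.83, 0.0], [0.0, 0.0, -1.0]]
ft_force: [0.3, -0.2, -2.8]
width: 0.197
grasp_force: 63.9
```

apply_moves --commands '[{"x":0,"y":0,"z":-0.002,"rx":0,"ry":0,"rz":0,"jaw":0},{"x":0,"y":0,"z":-0.004,"rx":0,"ry":0,"rz":0,"jaw":0},{"x":0,"y":0,"z":-0.006,"rx":0,"ry":0,"rz":0,"jaw":0},{"x":0,"y":0,"z":-0.006,"rx":0,"ry":0,"rz":0,"jaw":0},{"x":0,"y":0,"z":-0.006,"rx":0,"ry":0,"rz":0,"jaw":0}]'

```text
t: 7.3
eef_pos: [0.5897, 0.075, 0.1325]
tool_rot: [[-0.83, 0.557, 0.0], [0.557, 0.83, 0.0], [-0.0, 0.0, -1.0]]
ft_force: [-0.1, 0.2, -2.9]
width: 0.197
grasp_force: 63.9
```

apply_moves --commands '[{"x":-0.0005,"y":0,"z":-0.002,"rx":0,"ry":0,"rz":0,"jaw":0},{"x":-0.0005,"y":0,"z":-0.004,"rx":0,"ry":0,"rz":0,"jaw":0},{"x":-0.0005,"y":0,"z":-0.005,"rx":0,"ry":0,"rz":0,"jaw":0},{"x":-0.0005,"y":0,"z":-0.006,"rx":0,"ry":0,"rz":0,"jaw":0},{"x":-0.0005,"y":0,"z":-0.006,"rx":0,"ry":0,"rz":0,"jaw":0}]'

```text
t: 7.72
eef_pos: [0.5892, 0.075, 0.1262]
tool_rot: [[-0.83, 0.557, 0.0], [0.557, 0.83, 0.0], [-0.0, 0.0, -1.0]]
ft_force: [1.2, 0.1, -4.4]
width: 0.194
grasp_force: 64.0
```

Below the pinion top with almost no force, so the teeth have meshed. I'll keep lowering.

apply_moves --commands '[{"x":0,"y":0,"z":-0.002,"rx":0,"ry":0,"rz":0,"jaw":0},{"x":0,"y":0,"z":-0.004,"rx":0,"ry":0,"rz":0,"jaw":0},{"x":0,"y":0,"z":-0.006,"rx":0,"ry":0,"rz":0,"jaw":0},{"x":0,"y":0,"z":-0.008,"rx":0,"ry":0,"rz":0,"jaw":0},{"x":0,"y":0,"z":-0.009,"rx":0,"ry":0,"rz":0,"jaw":0}]'

```text
t: 8.13
eef_pos: [0.5891, 0.075, 0.117]
tool_rot: [[-0.83, 0.557, 0.0], [0.557, 0.83, 0.0], [-0.0, 0.0, -1.0]]
ft_force: [1.4, 0.3, -2.9]
width: 0.2
grasp_force: 64.1
```

apply_moves --commands '[{"x":0,"y":0,"z":-0.001,"rx":0,"ry":0,"rz":0,"jaw":0},{"x":0,"y":0,"z":-0.002,"rx":0,"ry":0,"rz":0,"jaw":0},{"x":0,"y":0,"z":-0.002,"rx":0,"ry":0,"rz":0,"jaw":0},{"x":0,"y":0,"z":-0.002,"rx":0,"ry":0,"rz":0,"jaw":0},{"x":0,"y":0,"z":-0.002,"rx":0,"ry":0,"rz":0,"jaw":0}]'

```text
t: 8.55
eef_pos: [0.5892, 0.0751, 0.1162]
tool_rot: [[-0.83, 0.557, 0.001], [0.557, 0.83, 0.0], [-0.001, 0.001, -1.0]]
ft_force: [-1.6, 1.6, 7.0]
width: 0.2
grasp_force: 65.6
```

apply_moves --commands '[{"x":0,"y":0,"z":0,"rx":0,"ry":0,"rz":0,"jaw":0.05},{"x":0,"y":0,"z":0,"rx":0,"ry":0,"rz":0,"jaw":0.05},{"x":0,"y":0,"z":0,"rx":0,"ry":0,"rz":0,"jaw":0.05},{"x":0,"y":0,"z":0.01,"rx":0,"ry":0,"rz":0,"jaw":0.05},{"x":0,"y":0,"z":0.03,"rx":0,"ry":0,"rz":0,"jaw":0.05}]'

```text
t: 8.97
eef_pos: [0.5882, 0.0749, 0.1442]
tool_rot: [[-0.83, 0.558, -0.004], [0.558, 0.83, -0.0], [0.003, -0.002, -1.0]]
ft_force: [0.4, -0.2, -0.3]
width: 0.587
grasp_force: 0.0
```

apply_moves --commands '[{"x":0,"y":0,"z":0.04,"rx":0,"ry":0,"rz":-6,"jaw":0.07},{"x":-0.02,"y":-0.02,"z":0.08,"rx":0,"ry":0,"rz":-12,"jaw":0.07},{"x":-0.05,"y":-0.04,"z":0.11,"rx":0,"ry":0,"rz":-18,"jaw":0.07},{"x":-0.08,"y":-0.06,"z":0.12,"rx":0,"ry":0,"rz":-24,"jaw":0.07},{"x":-0.11,"y":-0.07,"z":0.12,"rx":0,"ry":0,"rz":-30,"jaw":0.07}]'

```text
t: 9.38
eef_pos: [0.4789, 0.0038, 0.2686]
tool_rot: [[-0.436, 0.9, 0.005], [0.9, 0.436, -0.001], [-0.003, 0.004, -1.0]]
ft_force: [-0.8, -0.1, 0.4]
width: 0.821
grasp_force: 0.0
```

```bash
sed -i 's/reg=(.40,.68,-.40,-.10)/reg=(.35,.68,-.45,-.04)/' h.py
python3 - <<'E'
from h import *
ims=[]
for n in('top','side'):
    c=camera(n);save(c,'g_'+n);pp(c,['gear_grip','gear_bottom']);packs(c)
    W=world(c,np.ones((480,640),bool)); far=np.hypot(W[:,0]-.589,W[:,1]-.075)
    g=W[(W[:,2]>.07)&(W[:,2]<.079)&(far<.05)&(far>.02)];print('disc z',len(g),np.median(g[:,2]))
    g=W[(W[:,2]>.092)&(W[:,2]<.115)&(far>.085)&(far<.12)&(W[:,1]<.05)&(W[:,0]<.57)];print('post',len(g),g.mean(0), np.degrees(np.arctan2(*(g.mean(0)[:2]-[.589,.075])[::-1])))
    ims.append(c['img'][:,:,::-1])
cv2.imwrite('pics/c2.png',cv2.resize(np.hstack([ims[0][140:330,150:500],ims[1][120:310,150:500]]),(800,217*1)))
E
```

```text
gear_grip [([0.59, 0.076, 0.104], 0.76)]
gear_bottom [([0.587, 0.076, 0.056], 0.9)]
z 0.025 [575.3, -117.9, 105.2, 55.2, -4.4] 1100 [158.0, 127.0, 140.0]
z 0.025 [546.5, -222.6, 105.1, 55.5, 6.8] 1120 [170.0, 197.0, 202.0]
z 0.025 [484.9, -321.1, 105.3, 56.5, 8.6] 1137 [155.0, 126.0, 137.0]
z 0.025 [419.6, -224.8, 104.9, 55.8, -1.5] 1146 [170.0, 198.0, 203.0]
disc z 394 0.07430329266871441
post 0 [nan nan nan] nan
gear_grip [([0.59, 0.074, 0.108], 0.9)]
gear_bottom [([0.589, 0.076, 0.061], 0.77), ([0.59, 0.072, 0.057], 0.68)]
z 0.024 [573.9, -116.7, 107.6, 55.4, -4.4] 996 [180.0, 138.0, 161.0]
z 0.024 [545.6, -221.7, 107.4, 55.1, 6.9] 1071 [170.0, 224.0, 237.0]
z 0.024 [483.5, -320.1, 106.5, 55.8, 8.2] 1200 [176.0, 135.0, 157.0]
z 0.024 [418.0, -223.8, 106.5, 54.9, -1.6] 1230 [170.0, 226.0, 238.0]
disc z 143 0.0736177909157341
post 62 [ 0.52894317 -0.00837964  0.10102824] -125.76451387800445<stdin>:7: RuntimeWarning: Mean of empty slice.
  ret = um.true_divide(
```

View pics/c2.png

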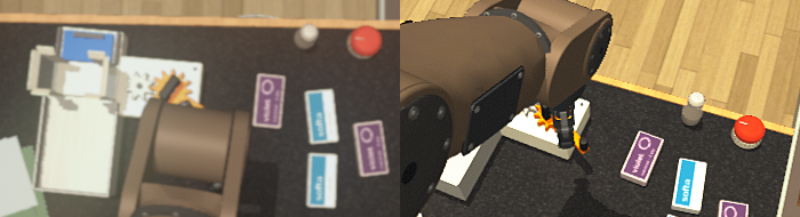

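The gear is home: its top face is at 74 mm, which is 58 + 16. The packets lie long-side along x, so each needs a quarter turn. I'll start with violet A at (0.575, -0.117).

apply_moves --commands '[{"x":0.02,"y":-0.025,"z":0,"rx":0,"ry":0,"rz":7,"jaw":0.075},{"x":0.04,"y":-0.05,"z":0,"rx":0,"ry":0,"rz":14,"jaw":0.075},{"x":0.06,"y":-0.075,"z":0,"rx":0,"ry":0,"rz":21,"jaw":0.075},{"x":0.08,"y":-0.1,"z":-0.01,"rx":0,"ry":0,"rz":28,"jaw":0.075},{"x":0.0957,"y":-0.121,"z":-0.03,"rx":0,"ry":0,"rz":35,"jaw":0.075}]'

```text
t: 10.1
eef_pos: [0.5777, -0.1175, 0.236]
tool_rot: [[-0.879, 0.477, 0.003], [0.477, 0.879, -0.001], [-0.004, 0.001, -1.0]]
ft_force: [1.1, 0.5, 0.1]
width: 0.876
grasp_force: 0.0
```

apply_moves --commands '[{"x":0,"y":0,"z":-0.03,"rx":0,"ry":0,"rz":7,"jaw":0.075},{"x":0,"y":0,"z":-0.06,"rx":0,"ry":0,"rz":14,"jaw":0.075},{"x":0,"y":0,"z":-0.09,"rx":0,"ry":0,"rz":21,"jaw":0.075},{"x":0,"y":0,"z":-0.11,"rx":0,"ry":0,"rz":24.5,"jaw":0.075},{"x":0,"y":0,"z":-0.12,"rx":0,"ry":0,"rz":24.5,"jaw":0.075}]'

```text
t: 10.52
eef_pos: [0.5745, -0.1154, 0.1117]
tool_rot: [[-0.997, 0.072, -0.004], [0.072, 0.997, 0.002], [0.005, 0.001, -1.0]]
ft_force: [-0.2, -0.2, -0.4]
width: 0.877
grasp_force: 0.0
```

```bash
cat >> h.py <<'E'
def st():
    o=status.get_obs(); R=o['tool_rot']; print('t',round(o['t'],2),'tcp',o['eef_pos'].round(4),'yaw',round(float(np.degrees(np.arctan2(R[1,1],R[0,1]))),1),'q6',round(float(o['joints'][5]),2),'w',round(float(o['width'])*85.4,1),'gf',round(float(o['grasp_force']),1),'F',np.round(o['ft_force'],1))
E
python3 -c "
from h import *
st();packs(camera('side'))"
```

```text
t 10.52 tcp [ 0.5745 -0.1154  0.1117] yaw 85.9 q6 -1.81 w 74.9 gf 0.0 F [-0.2 -0.2 -0.4]
z 0.024 [574.0, -116.6, 106.9, 55.5, -4.1] 995 [151.0, 117.0, 134.0]
z 0.024 [544.6, -221.9, 107.6, 55.1, 6.7] 1068 [157.0, 200.0, 209.0]
z 0.024 [483.5, -320.1, 105.3, 56.0, 8.2] 1192 [186.0, 144.0, 169.0]
z 0.024 [418.0, -223.8, 105.5, 54.9, -1.4] 1225 [163.0, 211.0, 220.0]
```

apply_moves --commands '[{"x":0,"y":-0.0015,"z":-0.035,"rx":0,"ry":0,"rz":0,"jaw":0.075},{"x":0,"y":-0.0015,"z":-0.065,"rx":0,"ry":0,"rz":0,"jaw":0.075},{"x":0,"y":-0.0015,"z":-0.08,"rx":0,"ry":0,"rz":0,"jaw":0.075},{"x":0,"y":-0.0015,"z":-0.087,"rx":0,"ry":0,"rz":0,"jaw":0.075},{"x":0,"y":-0.0015,"z":-0.087,"rx":0,"ry":0,"rz":0,"jaw":0.04}]'

```text
t: 10.98
eef_pos: [0.5751, -0.1173, 0.0276]
tool_rot: [[-0.997, 0.078, -0.001], [0.078, 0.997, 0.0], [0.001, 0.0, -1.0]]
ft_force: [-0.3, -0.2, 0.8]
width: 0.753
grasp_force: 0.0
```

apply_moves --commands '[{"x":0,"y":0,"z":0,"rx":0,"ry":0,"rz":0,"jaw":0.04},{"x":0,"y":0,"z":0,"rx":0,"ry":0,"rz":0,"jaw":0.04},{"x":0,"y":0,"z":0,"rx":0,"ry":0,"rz":0,"jaw":0.04},{"x":0,"y":0,"z":0.01,"rx":0,"ry":0,"rz":0,"jaw":0.04},{"x":0,"y":0,"z":0.04,"rx":0,"ry":0,"rz":0,"jaw":0.04}]'

```text
t: 11.4
eef_pos: [0.5736, -0.1171, 0.067]
tool_rot: [[-0.997, 0.077, -0.004], [0.077, 0.997, 0.002], [0.005, 0.001, -1.0]]
ft_force: [0.1, 0.5, -0.2]
width: 0.628
grasp_force: 64.1
```

apply_moves --commands '[{"x":0,"y":0,"z":0.04,"rx":0,"ry":0,"rz":-7,"jaw":0.04},{"x":0,"y":0,"z":0.08,"rx":0,"ry":0,"rz":-14,"jaw":0.04},{"x":0,"y":0.01,"z":0.12,"rx":0,"ry":0,"rz":-21,"jaw":0.04},{"x":0,"y":0.03,"z":0.155,"rx":0,"ry":0,"rz":-28,"jaw":0.04},{"x":0,"y":0.05,"z":0.19,"rx":0,"ry":0,"rz":-35,"jaw":0.04}]'

```text
t: 11.82
eef_pos: [0.5742, -0.0672, 0.262]
tool_rot: [[-0.768, 0.64, 0.002], [0.64, 0.768, -0.0], [-0.002, 0.001, -1.0]]
ft_force: [1.2, 0.5, -0.8]
width: 0.628
grasp_force: 64.2
```

apply_moves --commands '[{"x":0.005,"y":0.035,"z":0,"rx":0,"ry":0,"rz":-7,"jaw":0.04},{"x":0.01,"y":0.07,"z":0,"rx":0,"ry":0,"rz":-14,"jaw":0.04},{"x":0.015,"y":0.105,"z":0,"rx":0,"ry":0,"rz":-21,"jaw":0.04},{"x":0.02,"y":0.14,"z":0,"rx":0,"ry":0,"rz":-28,"jaw":0.04},{"x":0.0265,"y":0.175,"z":0,"rx":0,"ry":0,"rz":-35,"jaw":0.04}]'

```text
t: 12.23
eef_pos: [0.6008, 0.1092, 0.2601]
tool_rot: [[-0.263, 0.965, 0.002], [0.965, 0.263, 0.0], [-0.0, 0.002, -1.0]]
ft_force: [1.1, -0.7, -0.1]
width: 0.628
grasp_force: 64.2
```

apply_moves --commands '[{"x":0,"y":0.035,"z":0,"rx":0,"ry":0,"rz":-7,"jaw":0.04},{"x":0,"y":0.07,"z":0,"rx":0,"ry":0,"rz":-14,"jaw":0.04},{"x":0,"y":0.105,"z":0,"rx":0,"ry":0,"rz":-19.5,"jaw":0.04},{"x":0,"y":0.137,"z":0,"rx":0,"ry":0,"rz":-19.5,"jaw":0.04},{"x":0,"y":0.137,"z":0,"rx":0,"ry":0,"rz":-19.5,"jaw":0.04}]'

```text
t: 12.65
eef_pos: [0.6004, 0.2494, 0.2597]
tool_rot: [[0.064, 0.998, 0.001], [0.998, -0.064, 0.001], [0.001, 0.001, -1.0]]
ft_force: [-0.4, -0.4, -0.7]
width: 0.631
grasp_force: 64.2
```

Run:
```python
from h import *
st();ims=[]
for n in('top','side'):
    c=camera(n);packets(c);packs(c,.225,.275,(.5,.7,.15,.35))
    ims.append(cv2.resize(c['img'][120:320,120:320,::-1],(400,400)))
cv2.imwrite('pics/c3.png',np.hstack(ims));st()
```

```text
t 12.65 tcp [0.6004 0.2494 0.2597] yaw -3.7 q6 0.36 w 53.9 gf 64.2 F [-0.4 -0.4 -0.7]
violet 0.68 1113 z 0.025 [484.9, -321.0, 104.9, 55.4, 8.4] mean [0.4846, -0.3205]
violet 0.3 510 z 0.041 [698.5, -307.8, 59.4, 58.1, -51.8] mean [0.6979, -0.3066]
blue1_ 0.71 4425 z 0.057 [541.0, 163.1, 321.3, 280.1, -3.6] mean [0.562, 0.1627]
blue1_ 0.62 1092 z 0.025 [546.2, -222.9, 104.5, 56.0, 6.6] mean [0.5452, -0.2225]
z 0.254 [603.9, 213.2, 74.0, 43.1, 7.4] 695 [154.0, 136.0, 139.0]
violet 0.93 1178 z 0.024 [483.2, -320.2, 106.2, 55.7, 8.1] mean [0.4813, -0.3201]
blue1_ 0.8 1053 z 0.024 [544.5, -222.0, 106.2, 54.8, 6.4] mean [0.5424, -0.2222]
z 0.253 [599.7, 222.3, 79.9, 70.9, 6.9] 1000 [100.0, 80.0, 86.0]
t 12.95 tcp [0.6014 0.2434 0.2589] yaw -3.9 q6 0.35 w 53.4 gf 64.2 F [-0.5 -0.  -0.9]
```

View pics/c3.png

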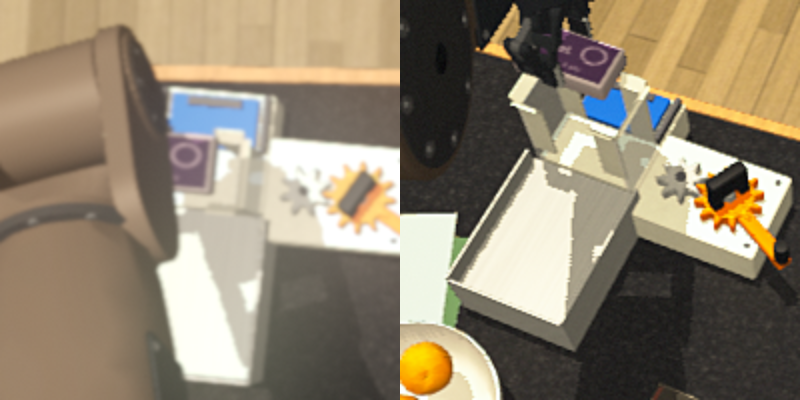

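The packet is level above the magazine, with its long side along y. Lowering it in.

apply_moves --commands '[{"x":-0.001,"y":0.0015,"z":-0.03,"rx":0,"ry":0,"rz":0,"jaw":0.04},{"x":-0.001,"y":0.0015,"z":-0.05,"rx":0,"ry":0,"rz":0,"jaw":0.04},{"x":-0.001,"y":0.0015,"z":-0.06,"rx":0,"ry":0,"rz":0,"jaw":0.04},{"x":-0.001,"y":0.0015,"z":-0.07,"rx":0,"ry":0,"rz":0,"jaw":0.04},{"x":-0.001,"y":0.0015,"z":-0.08,"rx":0,"ry":0,"rz":0,"jaw":0.04}]'

```text
t: 13.37
eef_pos: [0.6008, 0.2455, 0.1783]
tool_rot: [[0.068, 0.998, 0.001], [0.998, -0.068, 0.0], [0.0, 0.001, -1.0]]
ft_force: [0.9, -1.4, -0.5]
width: 0.627
grasp_force: 64.2
```

apply_moves --commands '[{"x":0,"y":0,"z":-0.01,"rx":0,"ry":0,"rz":0,"jaw":0.04},{"x":0,"y":0,"z":-0.02,"rx":0,"ry":0,"rz":0,"jaw":0.04},{"x":0,"y":0,"z":-0.025,"rx":0,"ry":0,"rz":0,"jaw":0.04},{"x":0,"y":0,"z":-0.03,"rx":0,"ry":0,"rz":0,"jaw":0.04},{"x":0,"y":0,"z":-0.03,"rx":0,"ry":0,"rz":0,"jaw":0.04}]'

```text
t: 13.78
eef_pos: [0.6001, 0.2459, 0.1475]
tool_rot: [[0.068, 0.998, -0.001], [0.998, -0.068, -0.0], [-0.0, -0.001, -1.0]]
ft_force: [0.1, -0.7, -1.2]
width: 0.63
grasp_force: 64.2
```

apply_moves --commands '[{"x":0,"y":0,"z":0,"rx":0,"ry":0,"rz":0,"jaw":0.072},{"x":0,"y":0,"z":0,"rx":0,"ry":0,"rz":0,"jaw":0.072},{"x":0,"y":0,"z":0,"rx":0,"ry":0,"rz":0,"jaw":0.072},{"x":0,"y":0,"z":0.02,"rx":0,"ry":0,"rz":0,"jaw":0.072},{"x":0,"y":0,"z":0.06,"rx":0,"ry":0,"rz":0,"jaw":0.072}]'

```text
t: 14.2
eef_pos: [0.5988, 0.2455, 0.2052]
tool_rot: [[0.068, 0.998, -0.007], [0.998, -0.068, -0.002], [-0.003, -0.007, -1.0]]
ft_force: [0.4, -0.1, 0.1]
width: 0.843
grasp_force: 0.0
```

apply_moves --commands '[{"x":0,"y":0,"z":0.04,"rx":0,"ry":0,"rz":0,"jaw":0.072},{"x":-0.005,"y":-0.035,"z":0.05,"rx":0,"ry":0,"rz":-7,"jaw":0.072},{"x":-0.01,"y":-0.075,"z":0.05,"rx":0,"ry":0,"rz":-14,"jaw":0.072},{"x":-0.015,"y":-0.115,"z":0.05,"rx":0,"ry":0,"rz":-21,"jaw":0.072},{"x":-0.02,"y":-0.155,"z":0.05,"rx":0,"ry":0,"rz":-28,"jaw":0.072}]'

```text
t: 14.62
eef_pos: [0.5797, 0.0897, 0.2592]
tool_rot: [[0.532, 0.847, 0.002], [0.847, -0.532, -0.0], [0.001, 0.001, -1.0]]
ft_force: [2.2, -0.6, -0.8]
width: 0.84
grasp_force: 0.0
```

apply_moves --commands '[{"x":-0.01,"y":-0.04,"z":0,"rx":0,"ry":0,"rz":-7,"jaw":0.072},{"x":-0.02,"y":-0.08,"z":0,"rx":0,"ry":0,"rz":-14,"jaw":0.072},{"x":-0.03,"y":-0.12,"z":0,"rx":0,"ry":0,"rz":-21,"jaw":0.072},{"x":-0.04,"y":-0.16,"z":0,"rx":0,"ry":0,"rz":-28,"jaw":0.072},{"x":-0.05,"y":-0.2,"z":0,"rx":0,"ry":0,"rz":-35,"jaw":0.072}]'

```text
t: 15.03
eef_pos: [0.5295, -0.1107, 0.259]
tool_rot: [[0.922, 0.387, 0.001], [0.387, -0.922, -0.0], [0.001, 0.001, -1.0]]
ft_force: [0.9, -0.1, 0.2]
width: 0.849
grasp_force: 0.0
```

apply_moves --commands '[{"x":-0.01,"y":-0.04,"z":0,"rx":0,"ry":0,"rz":-7,"jaw":0.072},{"x":-0.02,"y":-0.08,"z":0,"rx":0,"ry":0,"rz":-14.9,"jaw":0.072},{"x":-0.03,"y":-0.12,"z":-0.02,"rx":0,"ry":0,"rz":-14.9,"jaw":0.072},{"x":-0.035,"y":-0.16,"z":-0.04,"rx":0,"ry":0,"rz":-14.9,"jaw":0.072},{"x":-0.045,"y":-0.196,"z":-0.06,"rx":0,"ry":0,"rz":-14.9,"jaw":0.072}]'

```text
t: 15.45
eef_pos: [0.4869, -0.3002, 0.2025]
tool_rot: [[0.99, 0.143, 0.002], [0.143, -0.99, -0.002], [0.002, 0.002, -1.0]]
ft_force: [0.9, 0.8, 0.1]
width: 0.845
grasp_force: 0.0
```

Run:
```python
from h import *
for n in('top','side'):
    c=camera(n);packs(c);packs(c,.063,.175,(.57,.63,.17,.32))
save(c,'m1');cv2.imwrite('pics/c4.png',cv2.resize(c['img'][120:320,120:320,::-1],(400,400)));st()
```

```text
z 0.025 [546.5, -222.9, 104.9, 55.8, 6.2] 1109 [170.0, 197.0, 203.0]
z 0.024 [419.6, -224.8, 104.7, 55.4, -1.6] 1138 [169.0, 197.0, 203.0]
z 0.084 [600.0, 244.9, 124.7, 59.8, 90.0] 1504 [155.0, 136.0, 136.0]
z 0.024 [514.4, -225.1, 55.5, 45.6, -82.2] 341 [194.0, 231.0, 237.0]
z 0.024 [483.6, -320.1, 106.9, 55.5, 8.0] 1199 [147.0, 113.0, 130.0]
z 0.024 [418.2, -223.8, 106.1, 54.9, -1.3] 1229 [171.0, 229.0, 241.0]
t 15.55 tcp [ 0.4852 -0.3019  0.1997] yaw -82.0 q6 0.76 w 72.0 gf 0.0 F [ 0.3  0.  -0. ]
```

View pics/c4.png

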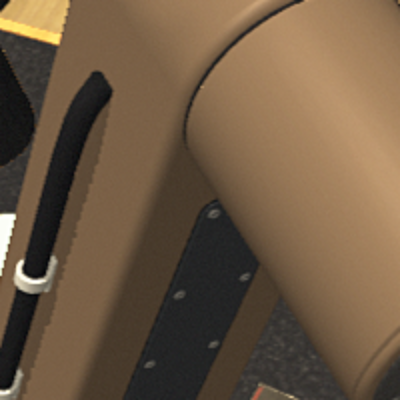

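The arm blocks the side view. The top depth shows a surface at 84 mm in the magazine, so violet A lies on the deck. Now violet B.

apply_moves --commands '[{"x":-0.001,"y":-0.0185,"z":-0.03,"rx":0,"ry":0,"rz":0,"jaw":0.074},{"x":-0.001,"y":-0.0185,"z":-0.065,"rx":0,"ry":0,"rz":0,"jaw":0.074},{"x":-0.001,"y":-0.0185,"z":-0.1,"rx":0,"ry":0,"rz":0,"jaw":0.074},{"x":-0.001,"y":-0.0185,"z":-0.12,"rx":0,"ry":0,"rz":0,"jaw":0.074},{"x":-0.001,"y":-0.0185,"z":-0.135,"rx":0,"ry":0,"rz":0,"jaw":0.074}]'

```text
t: 15.97
eef_pos: [0.4858, -0.3158, 0.0654]
tool_rot: [[0.99, 0.143, -0.001], [0.143, -0.99, 0.001], [-0.001, -0.001, -1.0]]
ft_force: [-0.8, 0.2, -0.6]
width: 0.867
grasp_force: 0.0
```

apply_moves --commands '[{"x":0,"y":0,"z":-0.02,"rx":0,"ry":0,"rz":0,"jaw":0.074},{"x":0,"y":0,"z":-0.035,"rx":0,"ry":0,"rz":0,"jaw":0.074},{"x":0,"y":0,"z":-0.04,"rx":0,"ry":0,"rz":0,"jaw":0.074},{"x":0,"y":0,"z":-0.04,"rx":0,"ry":0,"rz":0,"jaw":0.074},{"x":0,"y":0,"z":-0.04,"rx":0,"ry":0,"rz":0,"jaw":0.04}]'

```text
t: 16.38
eef_pos: [0.4865, -0.3165, 0.0279]
tool_rot: [[0.99, 0.143, 0.001], [0.143, -0.99, -0.001], [0.001, 0.001, -1.0]]
ft_force: [0.4, -0.5, 0.7]
width: 0.744
grasp_force: 0.0
```

apply_moves --commands '[{"x":0,"y":0,"z":0,"rx":0,"ry":0,"rz":0,"jaw":0.04},{"x":0,"y":0,"z":0,"rx":0,"ry":0,"rz":0,"jaw":0.04},{"x":0,"y":0,"z":0,"rx":0,"ry":0,"rz":0,"jaw":0.04},{"x":0,"y":0,"z":0.01,"rx":0,"ry":0,"rz":0,"jaw":0.04},{"x":0,"y":0,"z":0.04,"rx":0,"ry":0,"rz":0,"jaw":0.04}]'

```text
t: 16.8
eef_pos: [0.485, -0.3157, 0.0656]
tool_rot: [[0.99, 0.143, -0.004], [0.143, -0.99, 0.003], [-0.003, -0.004, -1.0]]
ft_force: [-0.8, 0.8, -1.2]
width: 0.632
grasp_force: 63.2
```

apply_moves --commands '[{"x":0,"y":0,"z":0.04,"rx":0,"ry":0,"rz":0,"jaw":0.04},{"x":0,"y":0.0,"z":0.08,"rx":0,"ry":0,"rz":7,"jaw":0.04},{"x":0,"y":0.01,"z":0.12,"rx":0,"ry":0,"rz":14,"jaw":0.04},{"x":0,"y":0.03,"z":0.155,"rx":0,"ry":0,"rz":21,"jaw":0.04},{"x":0,"y":0.05,"z":0.19,"rx":0,"ry":0,"rz":28,"jaw":0.04}]'

```text
t: 17.22
eef_pos: [0.4855, -0.266, 0.2602]
tool_rot: [[0.804, 0.595, 0.001], [0.595, -0.804, -0.001], [0.0, 0.002, -1.0]]
ft_force: [0.8, 0.1, 0.8]
width: 0.624
grasp_force: 63.2
```

apply_moves --commands '[{"x":0.012,"y":0.038,"z":0,"rx":0,"ry":0,"rz":7,"jaw":0.04},{"x":0.024,"y":0.076,"z":0,"rx":0,"ry":0,"rz":14,"jaw":0.04},{"x":0.036,"y":0.114,"z":0,"rx":0,"ry":0,"rz":21,"jaw":0.04},{"x":0.048,"y":0.152,"z":0,"rx":0,"ry":0,"rz":28,"jaw":0.04},{"x":0.06,"y":0.19,"z":0,"rx":0,"ry":0,"rz":35,"jaw":0.04}]'

```text
t: 17.63
eef_pos: [0.546, -0.0746, 0.2585]
tool_rot: [[0.317, 0.949, 0.001], [0.949, -0.317, -0.0], [0.0, 0.001, -1.0]]
ft_force: [0.6, -0.5, -0.0]
width: 0.628
grasp_force: 63.2
```

apply_moves --commands '[{"x":0.011,"y":0.038,"z":0,"rx":0,"ry":0,"rz":7,"jaw":0.04},{"x":0.022,"y":0.076,"z":0,"rx":0,"ry":0,"rz":14,"jaw":0.04},{"x":0.033,"y":0.114,"z":0,"rx":0,"ry":0,"rz":15,"jaw":0.04},{"x":0.044,"y":0.152,"z":0,"rx":0,"ry":0,"rz":15,"jaw":0.04},{"x":0.055,"y":0.19,"z":0,"rx":0,"ry":0,"rz":15,"jaw":0.04}]'

```text
t: 18.05
eef_pos: [0.6009, 0.1155, 0.2584]
tool_rot: [[0.066, 0.998, 0.001], [0.998, -0.066, 0.0], [0.0, 0.001, -1.0]]
ft_force: [-0.1, -0.2, -0.8]
width: 0.633
grasp_force: 63.2
```

apply_moves --commands '[{"x":0,"y":0.035,"z":0,"rx":0,"ry":0,"rz":0,"jaw":0.04},{"x":0,"y":0.07,"z":0,"rx":0,"ry":0,"rz":0,"jaw":0.04},{"x":0,"y":0.105,"z":0,"rx":0,"ry":0,"rz":0,"jaw":0.04},{"x":0,"y":0.131,"z":0,"rx":0,"ry":0,"rz":0,"jaw":0.04},{"x":0,"y":0.131,"z":0,"rx":0,"ry":0,"rz":0,"jaw":0.04}]'

```text
t: 18.47
eef_pos: [0.6002, 0.2488, 0.2581]
tool_rot: [[0.062, 0.998, 0.001], [0.998, -0.062, 0.001], [0.001, 0.001, -1.0]]
ft_force: [0.3, -0.9, -0.3]
width: 0.626
grasp_force: 63.2
```

Run:
```python
from h import *
c=camera('side');c=camera('side');c=camera('side');packs(c);packs(c,.225,.275,(.5,.7,.15,.35));st()
```

```text
z 0.024 [544.6, -222.0, 105.6, 55.1, 7.0] 1073 [165.0, 215.0, 228.0]
z 0.024 [418.2, -223.8, 105.4, 54.9, -1.4] 1223 [164.0, 217.0, 230.0]
z 0.253 [599.1, 222.9, 81.4, 70.7, 6.1] 1014 [100.0, 80.0, 86.0]
t 18.62 tcp [0.6007 0.2443 0.2578] yaw -3.7 q6 0.35 w 54.1 gf 63.2 F [-0.  -0.1 -0.3]
```

apply_moves --commands '[{"x":0,"y":0.002,"z":-0.03,"rx":0,"ry":0,"rz":0,"jaw":0.04},{"x":0,"y":0.002,"z":-0.05,"rx":0,"ry":0,"rz":0,"jaw":0.04},{"x":0,"y":0.002,"z":-0.06,"rx":0,"ry":0,"rz":0,"jaw":0.04},{"x":0,"y":0.002,"z":-0.07,"rx":0,"ry":0,"rz":0,"jaw":0.04},{"x":0,"y":0.002,"z":-0.08,"rx":0,"ry":0,"rz":0,"jaw":0.04}]'

```text
t: 19.03
eef_pos: [0.6016, 0.2457, 0.1773]
tool_rot: [[0.067, 0.998, 0.001], [0.998, -0.067, 0.0], [0.0, 0.001, -1.0]]
ft_force: [0.9, -0.1, 0.2]
width: 0.633
grasp_force: 63.2
```

apply_moves --commands '[{"x":0,"y":0,"z":-0.01,"rx":0,"ry":0,"rz":0,"jaw":0.04},{"x":0,"y":0,"z":-0.02,"rx":0,"ry":0,"rz":0,"jaw":0.04},{"x":0,"y":0,"z":-0.025,"rx":0,"ry":0,"rz":0,"jaw":0.04},{"x":0,"y":0,"z":-0.03,"rx":0,"ry":0,"rz":0,"jaw":0.04},{"x":0,"y":0,"z":-0.03,"rx":0,"ry":0,"rz":0,"jaw":0.04}]'

```text
t: 19.45
eef_pos: [0.6009, 0.2464, 0.1463]
tool_rot: [[0.066, 0.998, -0.001], [0.998, -0.066, -0.0], [-0.0, -0.001, -1.0]]
ft_force: [-0.4, -0.0, -0.5]
width: 0.63
grasp_force: 63.2
```

apply_moves --commands '[{"x":0,"y":0,"z":0,"rx":0,"ry":0,"rz":0,"jaw":0.072},{"x":0,"y":0,"z":0,"rx":0,"ry":0,"rz":0,"jaw":0.072},{"x":0,"y":0,"z":0,"rx":0,"ry":0,"rz":0,"jaw":0.072},{"x":0,"y":0,"z":0.02,"rx":0,"ry":0,"rz":0,"jaw":0.072},{"x":0,"y":0,"z":0.06,"rx":0,"ry":0,"rz":0,"jaw":0.072}]'

```text
t: 19.87
eef_pos: [0.5996, 0.246, 0.204]
tool_rot: [[0.066, 0.998, -0.007], [0.998, -0.066, -0.002], [-0.003, -0.007, -1.0]]
ft_force: [0.3, -0.4, -0.1]
width: 0.841
grasp_force: 0.0
```

apply_moves --commands '[{"x":0,"y":0,"z":0.04,"rx":0,"ry":0,"rz":0,"jaw":0.072},{"x":-0.005,"y":-0.035,"z":0.05,"rx":0,"ry":0,"rz":-7,"jaw":0.072},{"x":-0.01,"y":-0.075,"z":0.05,"rx":0,"ry":0,"rz":-14,"jaw":0.072},{"x":-0.015,"y":-0.115,"z":0.05,"rx":0,"ry":0,"rz":-21,"jaw":0.072},{"x":-0.02,"y":-0.155,"z":0.05,"rx":0,"ry":0,"rz":-28,"jaw":0.072}]'

```text
t: 20.28
eef_pos: [0.5805, 0.0902, 0.258]
tool_rot: [[0.531, 0.847, 0.002], [0.847, -0.531, -0.0], [0.001, 0.001, -1.0]]
ft_force: [0.5, -0.3, 0.4]
width: 0.841
grasp_force: 0.0
```

apply_moves --commands '[{"x":-0.004,"y":-0.04,"z":0,"rx":0,"ry":0,"rz":-7,"jaw":0.072},{"x":-0.008,"y":-0.08,"z":0,"rx":0,"ry":0,"rz":-14,"jaw":0.072},{"x":-0.012,"y":-0.12,"z":0,"rx":0,"ry":0,"rz":-21,"jaw":0.072},{"x":-0.016,"y":-0.16,"z":0,"rx":0,"ry":0,"rz":-28,"jaw":0.072},{"x":-0.02,"y":-0.2,"z":0,"rx":0,"ry":0,"rz":-35,"jaw":0.072}]'

```text
t: 20.7
eef_pos: [0.5606, -0.1104, 0.2578]
tool_rot: [[0.921, 0.389, 0.001], [0.389, -0.921, -0.0], [0.001, 0.001, -1.0]]
ft_force: [0.5, -0.1, 0.1]
width: 0.842
grasp_force: 0.0
```

apply_moves --commands '[{"x":-0.005,"y":-0.04,"z":0,"rx":0,"ry":0,"rz":-7,"jaw":0.072},{"x":-0.01,"y":-0.08,"z":-0.02,"rx":0,"ry":0,"rz":-14,"jaw":0.072},{"x":-0.015,"y":-0.113,"z":-0.04,"rx":0,"ry":0,"rz":-16.5,"jaw":0.072},{"x":-0.015,"y":-0.113,"z":-0.06,"rx":0,"ry":0,"rz":-16.5,"jaw":0.072},{"x":-0.015,"y":-0.113,"z":-0.06,"rx":0,"ry":0,"rz":-16.5,"jaw":0.072}]'

```text
t: 21.12
eef_pos: [0.5445, -0.2228, 0.1941]
tool_rot: [[0.993, 0.114, -0.004], [0.114, -0.993, 0.002], [-0.004, -0.003, -1.0]]
ft_force: [0.3, 0.6, 0.2]
width: 0.844
grasp_force: 0.0
```

Run:
```python
from h import *
for n in('top','side','side'):
    c=camera(n);packs(c);packs(c,.063,.175,(.57,.63,.17,.32));
st()
```

```text
z 0.107 [600.0, 246.0, 124.2, 59.8, 90.0] 1586 [156.0, 135.0, 137.0]
z 0.024 [544.8, -222.0, 107.5, 55.4, 6.7] 1074 [164.0, 213.0, 219.0]
z 0.024 [418.1, -223.8, 105.1, 54.9, -1.6] 1229 [149.0, 185.0, 187.0]
z 0.024 [544.9, -221.9, 108.0, 54.9, 6.7] 1074 [164.0, 213.0, 219.0]
z 0.024 [418.2, -223.8, 106.4, 55.0, -1.4] 1223 [149.0, 185.0, 187.0]
t 21.27 tcp [ 0.5466 -0.221   0.1982] yaw -83.2 q6 0.96 w 72.0 gf 0.0 F [-0.  -0.   0.6]
```

apply_moves --commands '[{"x":-0.001,"y":-0.001,"z":-0.03,"rx":0,"ry":0,"rz":0,"jaw":0.074},{"x":-0.001,"y":-0.001,"z":-0.065,"rx":0,"ry":0,"rz":0,"jaw":0.074},{"x":-0.001,"y":-0.001,"z":-0.1,"rx":0,"ry":0,"rz":0,"jaw":0.074},{"x":-0.001,"y":-0.001,"z":-0.12,"rx":0,"ry":0,"rz":0,"jaw":0.074},{"x":-0.001,"y":-0.001,"z":-0.133,"rx":0,"ry":0,"rz":0,"jaw":0.074}]'

```text
t: 21.68
eef_pos: [0.5455, -0.2212, 0.0634]
tool_rot: [[0.993, 0.119, -0.0], [0.119, -0.993, 0.0], [-0.0, -0.0, -1.0]]
ft_force: [0.9, -0.2, 0.8]
width: 0.865
grasp_force: 0.0
```

apply_moves --commands '[{"x":0,"y":0,"z":-0.02,"rx":0,"ry":0,"rz":0,"jaw":0.074},{"x":0,"y":0,"z":-0.035,"rx":0,"ry":0,"rz":0,"jaw":0.074},{"x":0,"y":0,"z":-0.039,"rx":0,"ry":0,"rz":0,"jaw":0.074},{"x":0,"y":0,"z":-0.039,"rx":0,"ry":0,"rz":0,"jaw":0.074},{"x":0,"y":0,"z":-0.039,"rx":0,"ry":0,"rz":0,"jaw":0.04}]'

```text
t: 22.1
eef_pos: [0.546, -0.2222, 0.0265]
tool_rot: [[0.993, 0.118, 0.001], [0.118, -0.993, -0.001], [0.001, 0.001, -1.0]]
ft_force: [-0.4, -0.1, 1.0]
width: 0.746
grasp_force: 0.0
```

apply_moves --commands '[{"x":0,"y":0,"z":0,"rx":0,"ry":0,"rz":0,"jaw":0.04},{"x":0,"y":0,"z":0,"rx":0,"ry":0,"rz":0,"jaw":0.04},{"x":0,"y":0,"z":0,"rx":0,"ry":0,"rz":0,"jaw":0.04},{"x":0,"y":0,"z":0.01,"rx":0,"ry":0,"rz":0,"jaw":0.04},{"x":0,"y":0,"z":0.04,"rx":0,"ry":0,"rz":0,"jaw":0.04}]'

```text
t: 22.52
eef_pos: [0.544, -0.2219, 0.0641]
tool_rot: [[0.993, 0.117, -0.004], [0.117, -0.993, 0.002], [-0.004, -0.002, -1.0]]
ft_force: [-0.1, 0.3, -0.3]
width: 0.629
grasp_force: 63.2
```

apply_moves --commands '[{"x":0,"y":0,"z":0.04,"rx":0,"ry":0,"rz":0,"jaw":0.04},{"x":0,"y":0.0,"z":0.08,"rx":0,"ry":0,"rz":7,"jaw":0.04},{"x":0,"y":0.01,"z":0.12,"rx":0,"ry":0,"rz":14,"jaw":0.04},{"x":0,"y":0.03,"z":0.155,"rx":0,"ry":0,"rz":21,"jaw":0.04},{"x":0,"y":0.05,"z":0.192,"rx":0,"ry":0,"rz":28,"jaw":0.04}]'

```text
t: 22.93
eef_pos: [0.5444, -0.1722, 0.2603]
tool_rot: [[0.819, 0.574, 0.002], [0.574, -0.819, -0.001], [0.001, 0.002, -1.0]]
ft_force: [-0.3, 0.3, -0.1]
width: 0.628
grasp_force: 63.2
```

apply_moves --commands '[{"x":0.006,"y":0.038,"z":0,"rx":0,"ry":0,"rz":7,"jaw":0.04},{"x":0.012,"y":0.076,"z":0,"rx":0,"ry":0,"rz":14,"jaw":0.04},{"x":0.018,"y":0.114,"z":0,"rx":0,"ry":0,"rz":21,"jaw":0.04},{"x":0.024,"y":0.152,"z":0,"rx":0,"ry":0,"rz":28,"jaw":0.04},{"x":0.03,"y":0.19,"z":0,"rx":0,"ry":0,"rz":35,"jaw":0.04}]'

```text
t: 23.35
eef_pos: [0.5748, 0.0192, 0.2587]
tool_rot: [[0.341, 0.94, 0.002], [0.94, -0.341, -0.0], [0.0, 0.002, -1.0]]
ft_force: [-0.9, 0.3, 0.1]
width: 0.63
grasp_force: 63.2
```

apply_moves --commands '[{"x":0.005,"y":0.038,"z":0,"rx":0,"ry":0,"rz":7,"jaw":0.04},{"x":0.01,"y":0.076,"z":0,"rx":0,"ry":0,"rz":14,"jaw":0.04},{"x":0.015,"y":0.114,"z":0,"rx":0,"ry":0,"rz":16.5,"jaw":0.04},{"x":0.02,"y":0.152,"z":0,"rx":0,"ry":0,"rz":16.5,"jaw":0.04},{"x":0.025,"y":0.19,"z":0,"rx":0,"ry":0,"rz":16.5,"jaw":0.04}]'

```text
t: 23.77
eef_pos: [0.5997, 0.2093, 0.2587]
tool_rot: [[0.065, 0.998, 0.002], [0.998, -0.065, 0.0], [0.0, 0.002, -1.0]]
ft_force: [1.1, -0.5, -0.2]
width: 0.629
grasp_force: 63.2
```

apply_moves --commands '[{"x":0,"y":0.037,"z":0,"rx":0,"ry":0,"rz":0,"jaw":0.04},{"x":0,"y":0.037,"z":0,"rx":0,"ry":0,"rz":0,"jaw":0.04},{"x":0,"y":0.037,"z":0,"rx":0,"ry":0,"rz":0,"jaw":0.04},{"x":0,"y":0.037,"z":0,"rx":0,"ry":0,"rz":0,"jaw":0.04},{"x":0,"y":0.037,"z":0,"rx":0,"ry":0,"rz":0,"jaw":0.04}]'

```text
t: 24.18
eef_pos: [0.6, 0.2432, 0.2576]
tool_rot: [[0.067, 0.998, 0.001], [0.998, -0.067, -0.0], [0.0, 0.001, -1.0]]
ft_force: [0.2, 0.3, -0.9]
width: 0.627
grasp_force: 63.2
```

Run:
```python
from h import *
c=camera('side');packs(c);packs(c,.225,.275,(.5,.7,.15,.35));st()
```

```text
z 0.024 [418.0, -223.8, 105.5, 54.9, -1.4] 1232 [165.0, 218.0, 231.0]
z 0.254 [598.8, 222.3, 81.9, 66.7, 4.8] 960 [122.0, 137.0, 132.0]
t 24.23 tcp [0.6001 0.243  0.2575] yaw -3.9 q6 0.35 w 53.7 gf 63.2 F [ 0.3 -0.  -0.3]
```

apply_moves --commands '[{"x":0.0005,"y":0.002,"z":-0.03,"rx":0,"ry":0,"rz":0,"jaw":0.04},{"x":0.0005,"y":0.002,"z":-0.05,"rx":0,"ry":0,"rz":0,"jaw":0.04},{"x":0.0005,"y":0.002,"z":-0.06,"rx":0,"ry":0,"rz":0,"jaw":0.04},{"x":0.0005,"y":0.002,"z":-0.07,"rx":0,"ry":0,"rz":0,"jaw":0.04},{"x":0.0005,"y":0.002,"z":-0.08,"rx":0,"ry":0,"rz":0,"jaw":0.04}]'

```text
t: 24.65
eef_pos: [0.601, 0.2457, 0.1768]
tool_rot: [[0.067, 0.998, 0.001], [0.998, -0.067, 0.0], [0.0, 0.001, -1.0]]
ft_force: [-0.1, 0.3, -0.3]
width: 0.632
grasp_force: 63.2
```

apply_moves --commands '[{"x":0,"y":0,"z":-0.01,"rx":0,"ry":0,"rz":0,"jaw":0.04},{"x":0,"y":0,"z":-0.02,"rx":0,"ry":0,"rz":0,"jaw":0.04},{"x":0,"y":0,"z":-0.025,"rx":0,"ry":0,"rz":0,"jaw":0.04},{"x":0,"y":0,"z":-0.03,"rx":0,"ry":0,"rz":0,"jaw":0.04},{"x":0,"y":0,"z":-0.03,"rx":0,"ry":0,"rz":0,"jaw":0.04}]'

```text
t: 25.07
eef_pos: [0.6004, 0.2463, 0.1459]
tool_rot: [[0.066, 0.998, -0.001], [0.998, -0.066, -0.0], [-0.0, -0.001, -1.0]]
ft_force: [-0.6, -0.3, 0.2]
width: 0.631
grasp_force: 63.2
```

apply_moves --commands '[{"x":0,"y":0,"z":0,"rx":0,"ry":0,"rz":0,"jaw":0.072},{"x":0,"y":0,"z":0,"rx":0,"ry":0,"rz":0,"jaw":0.072},{"x":0,"y":0,"z":0,"rx":0,"ry":0,"rz":0,"jaw":0.072},{"x":0,"y":0,"z":0.02,"rx":0,"ry":0,"rz":0,"jaw":0.072},{"x":0,"y":0,"z":0.06,"rx":0,"ry":0,"rz":0,"jaw":0.072}]'

```text
t: 25.48
eef_pos: [0.5992, 0.2458, 0.2037]
tool_rot: [[0.066, 0.998, -0.007], [0.998, -0.066, -0.002], [-0.003, -0.007, -1.0]]
ft_force: [0.7, -0.3, 0.5]
width: 0.839
grasp_force: 0.0
```

apply_moves --commands '[{"x":0,"y":0,"z":0.04,"rx":0,"ry":0,"rz":0,"jaw":0.072},{"x":-0.01,"y":-0.035,"z":0.05,"rx":0,"ry":0,"rz":-7,"jaw":0.072},{"x":-0.02,"y":-0.075,"z":0.05,"rx":0,"ry":0,"rz":-14,"jaw":0.072},{"x":-0.03,"y":-0.11,"z":0.05,"rx":0,"ry":0,"rz":-21,"jaw":0.072},{"x":-0.04,"y":-0.15,"z":0.05,"rx":0,"ry":0,"rz":-28,"jaw":0.072}]'

```text
t: 25.9
eef_pos: [0.5598, 0.0954, 0.2576]
tool_rot: [[0.531, 0.847, 0.002], [0.847, -0.531, 0.0], [0.001, 0.001, -1.0]]
ft_force: [0.9, -0.4, 1.2]
width: 0.842
grasp_force: 0.0
```

apply_moves --commands '[{"x":-0.015,"y":-0.038,"z":0,"rx":0,"ry":0,"rz":-7,"jaw":0.072},{"x":-0.03,"y":-0.076,"z":0,"rx":0,"ry":0,"rz":-14,"jaw":0.072},{"x":-0.045,"y":-0.114,"z":0,"rx":0,"ry":0,"rz":-21,"jaw":0.072},{"x":-0.06,"y":-0.152,"z":0,"rx":0,"ry":0,"rz":-28,"jaw":0.072},{"x":-0.075,"y":-0.19,"z":0,"rx":0,"ry":0,"rz":-35,"jaw":0.072}]'

```text
t: 26.32
eef_pos: [0.4846, -0.0953, 0.2574]
tool_rot: [[0.921, 0.389, 0.001], [0.389, -0.921, -0.0], [0.001, 0.001, -1.0]]
ft_force: [0.1, -0.9, -0.1]
width: 0.841
grasp_force: 0.0
```

apply_moves --commands '[{"x":-0.018,"y":-0.035,"z":0,"rx":0,"ry":0,"rz":-7,"jaw":0.072},{"x":-0.036,"y":-0.07,"z":0,"rx":0,"ry":0,"rz":-14,"jaw":0.072},{"x":-0.054,"y":-0.105,"z":-0.01,"rx":0,"ry":0,"rz":-21,"jaw":0.072},{"x":-0.0665,"y":-0.13,"z":-0.04,"rx":0,"ry":0,"rz":-24.5,"jaw":0.072},{"x":-0.0665,"y":-0.13,"z":-0.06,"rx":0,"ry":0,"rz":-24.5,"jaw":0.072}]'

```text
t: 26.73
eef_pos: [0.4173, -0.2273, 0.1963]
tool_rot: [[1.0, -0.03, 0.001], [-0.03, -1.0, -0.002], [0.002, 0.002, -1.0]]
ft_force: [0.3, 0.4, -1.0]
width: 0.843
grasp_force: 0.0
```

Run:
```python
from h import *
for n in('top','side','side'):
    c=camera(n);packs(c);packs(c,.063,.175,(.57,.63,.17,.32));
st()
```

```text
z 0.024 [448.2, -222.6, 49.4, 47.9, 89.3] 324 [131.0, 175.0, 187.0]
z 0.131 [600.0, 244.7, 124.5, 60.0, 90.0] 1608 [169.0, 188.0, 190.0]
z 0.024 [417.5, -223.8, 104.9, 55.0, -1.3] 1227 [149.0, 194.0, 200.0]
z 0.024 [418.1, -223.8, 106.1, 54.9, -1.3] 1225 [149.0, 193.0, 200.0]
t 26.88 tcp [ 0.4187 -0.2238  0.1966] yaw -91.3 q6 0.96 w 71.9 gf 0.0 F [0.4 0.1 1.6]
```

apply_moves --commands '[{"x":0,"y":0,"z":-0.03,"rx":0,"ry":0,"rz":0,"jaw":0.074},{"x":0,"y":0,"z":-0.065,"rx":0,"ry":0,"rz":0,"jaw":0.074},{"x":0,"y":0,"z":-0.1,"rx":0,"ry":0,"rz":0,"jaw":0.074},{"x":0,"y":0,"z":-0.12,"rx":0,"ry":0,"rz":0,"jaw":0.074},{"x":0,"y":0,"z":-0.132,"rx":0,"ry":0,"rz":0,"jaw":0.074}]'

```text
t: 27.3
eef_pos: [0.4199, -0.2229, 0.064]
tool_rot: [[1.0, -0.02, -0.0], [-0.02, -1.0, 0.0], [-0.0, -0.0, -1.0]]
ft_force: [0.4, 0.4, 0.3]
width: 0.866
grasp_force: 0.0
```

apply_moves --commands '[{"x":0,"y":0,"z":-0.02,"rx":0,"ry":0,"rz":0,"jaw":0.074},{"x":0,"y":0,"z":-0.035,"rx":0,"ry":0,"rz":0,"jaw":0.074},{"x":0,"y":0,"z":-0.039,"rx":0,"ry":0,"rz":0,"jaw":0.074},{"x":0,"y":0,"z":-0.039,"rx":0,"ry":0,"rz":0,"jaw":0.074},{"x":0,"y":0,"z":-0.039,"rx":0,"ry":0,"rz":0,"jaw":0.04}]'

```text
t: 27.72
eef_pos: [0.4199, -0.2237, 0.0269]
tool_rot: [[1.0, -0.021, 0.001], [-0.021, -1.0, -0.001], [0.001, 0.001, -1.0]]
ft_force: [0.5, 0.5, -0.1]
width: 0.739
grasp_force: 0.0
```

apply_moves --commands '[{"x":0,"y":0,"z":0,"rx":0,"ry":0,"rz":0,"jaw":0.04},{"x":0,"y":0,"z":0,"rx":0,"ry":0,"rz":0,"jaw":0.04},{"x":0,"y":0,"z":0,"rx":0,"ry":0,"rz":0,"jaw":0.04},{"x":0,"y":0,"z":0.01,"rx":0,"ry":0,"rz":0,"jaw":0.04},{"x":0,"y":0,"z":0.04,"rx":0,"ry":0,"rz":0,"jaw":0.04}]'

```text
t: 28.13
eef_pos: [0.4184, -0.2232, 0.0652]
tool_rot: [[1.0, -0.022, -0.003], [-0.022, -1.0, 0.002], [-0.003, -0.002, -1.0]]
ft_force: [-0.1, 0.2, -0.3]
width: 0.631
grasp_force: 63.3
```

apply_moves --commands '[{"x":0,"y":0,"z":0.04,"rx":0,"ry":0,"rz":0,"jaw":0.04},{"x":0,"y":0.0,"z":0.08,"rx":0,"ry":0,"rz":7,"jaw":0.04},{"x":0,"y":0.01,"z":0.12,"rx":0,"ry":0,"rz":14,"jaw":0.04},{"x":0.01,"y":0.03,"z":0.155,"rx":0,"ry":0,"rz":21,"jaw":0.04},{"x":0.02,"y":0.05,"z":0.192,"rx":0,"ry":0,"rz":28,"jaw":0.04}]'

```text
t: 28.55
eef_pos: [0.438, -0.1737, 0.2602]
tool_rot: [[0.891, 0.454, 0.002], [0.454, -0.891, -0.001], [0.001, 0.002, -1.0]]
ft_force: [1.1, -0.5, -1.3]
width: 0.634
grasp_force: 63.2
```

apply_moves --commands '[{"x":0.016,"y":0.036,"z":0,"rx":0,"ry":0,"rz":7,"jaw":0.04},{"x":0.032,"y":0.072,"z":0,"rx":0,"ry":0,"rz":14,"jaw":0.04},{"x":0.048,"y":0.108,"z":0,"rx":0,"ry":0,"rz":21,"jaw":0.04},{"x":0.064,"y":0.144,"z":0,"rx":0,"ry":0,"rz":28,"jaw":0.04},{"x":0.08,"y":0.18,"z":0,"rx":0,"ry":0,"rz":35,"jaw":0.04}]'

```text
t: 28.97
eef_pos: [0.5187, 0.0076, 0.2584]
tool_rot: [[0.468, 0.884, 0.002], [0.884, -0.468, -0.0], [0.001, 0.002, -1.0]]
ft_force: [1.5, -1.1, 0.8]
width: 0.628
grasp_force: 63.2
```

apply_moves --commands '[{"x":0.016,"y":0.036,"z":0,"rx":0,"ry":0,"rz":7,"jaw":0.04},{"x":0.032,"y":0.072,"z":0,"rx":0,"ry":0,"rz":14,"jaw":0.04},{"x":0.048,"y":0.108,"z":0,"rx":0,"ry":0,"rz":21,"jaw":0.04},{"x":0.064,"y":0.144,"z":0,"rx":0,"ry":0,"rz":24.4,"jaw":0.04},{"x":0.0805,"y":0.18,"z":0,"rx":0,"ry":0,"rz":24.4,"jaw":0.04}]'

```text
t: 29.38
eef_pos: [0.5991, 0.1876, 0.2584]
tool_rot: [[0.063, 0.998, 0.001], [0.998, -0.063, 0.0], [0.0, 0.001, -1.0]]
ft_force: [1.6, -1.1, -0.4]
width: 0.63
grasp_force: 63.2
```

apply_moves --commands '[{"x":0,"y":0.03,"z":0,"rx":0,"ry":0,"rz":0,"jaw":0.04},{"x":0,"y":0.058,"z":0,"rx":0,"ry":0,"rz":0,"jaw":0.04},{"x":0,"y":0.058,"z":0,"rx":0,"ry":0,"rz":0,"jaw":0.04},{"x":0,"y":0.058,"z":0,"rx":0,"ry":0,"rz":0,"jaw":0.04},{"x":0,"y":0.058,"z":0,"rx":0,"ry":0,"rz":0,"jaw":0.04}]'

```text
t: 29.8
eef_pos: [0.5988, 0.2431, 0.2575]
tool_rot: [[0.067, 0.998, 0.001], [0.998, -0.067, -0.0], [-0.0, 0.001, -1.0]]
ft_force: [-0.5, 0.3, -0.3]
width: 0.626
grasp_force: 63.2
```

Run:
```python
from h import *
c=camera('side');packs(c);packs(c,.225,.275,(.5,.7,.15,.35));st()
```

```text
z 0.254 [599.7, 221.3, 83.0, 69.1, 8.1] 978 [123.0, 139.0, 134.0]
t 29.85 tcp [0.599  0.2426 0.2574] yaw -3.9 q6 0.35 w 53.6 gf 63.2 F [ 0.5 -0.5 -0.3]
```

apply_moves --commands '[{"x":0.0015,"y":0.003,"z":-0.03,"rx":0,"ry":0,"rz":0,"jaw":0.04},{"x":0.0015,"y":0.003,"z":-0.05,"rx":0,"ry":0,"rz":0,"jaw":0.04},{"x":0.0015,"y":0.003,"z":-0.06,"rx":0,"ry":0,"rz":0,"jaw":0.04},{"x":0.0015,"y":0.003,"z":-0.07,"rx":0,"ry":0,"rz":0,"jaw":0.04},{"x":0.0015,"y":0.003,"z":-0.08,"rx":0,"ry":0,"rz":0,"jaw":0.04}]'

```text
t: 30.27
eef_pos: [0.6012, 0.2459, 0.1766]
tool_rot: [[0.069, 0.998, 0.001], [0.998, -0.069, 0.0], [0.0, 0.001, -1.0]]
ft_force: [-0.1, -0.0, -0.2]
width: 0.629
grasp_force: 63.2
```

apply_moves --commands '[{"x":0,"y":0,"z":-0.01,"rx":0,"ry":0,"rz":0,"jaw":0.04},{"x":0,"y":0,"z":-0.018,"rx":0,"ry":0,"rz":0,"jaw":0.04},{"x":0,"y":0,"z":-0.018,"rx":0,"ry":0,"rz":0,"jaw":0.04},{"x":0,"y":0,"z":-0.018,"rx":0,"ry":0,"rz":0,"jaw":0.04},{"x":0,"y":0,"z":-0.018,"rx":0,"ry":0,"rz":0,"jaw":0.072}]'

```text
t: 30.68
eef_pos: [0.6008, 0.2466, 0.1586]
tool_rot: [[0.068, 0.998, 0.0], [0.998, -0.068, 0.0], [0.0, 0.0, -1.0]]
ft_force: [-0.6, 0.4, 0.5]
width: 0.756
grasp_force: 0.0
```

apply_moves --commands '[{"x":0,"y":0,"z":0,"rx":0,"ry":0,"rz":0,"jaw":0.072},{"x":0,"y":0,"z":0,"rx":0,"ry":0,"rz":0,"jaw":0.072},{"x":0,"y":0,"z":0.02,"rx":0,"ry":0,"rz":0,"jaw":0.072},{"x":0,"y":0,"z":0.05,"rx":0,"ry":0,"rz":0,"jaw":0.072},{"x":0,"y":0,"z":0.09,"rx":0,"ry":0,"rz":0,"jaw":0.072}]'

```text
t: 31.1
eef_pos: [0.5999, 0.2463, 0.2473]
tool_rot: [[0.068, 0.998, -0.004], [0.998, -0.068, -0.001], [-0.002, -0.004, -1.0]]
ft_force: [0.1, -0.6, -0.3]
width: 0.84
grasp_force: 0.0
```

apply_moves --commands '[{"x":-0.02,"y":-0.035,"z":0,"rx":0,"ry":0,"rz":-5,"jaw":0.0},{"x":-0.04,"y":-0.07,"z":0,"rx":0,"ry":0,"rz":-10,"jaw":0.0},{"x":-0.06,"y":-0.105,"z":0,"rx":0,"ry":0,"rz":-15,"jaw":0.0},{"x":-0.08,"y":-0.14,"z":0,"rx":0,"ry":0,"rz":-20,"jaw":0.0},{"x":-0.1,"y":-0.175,"z":0,"rx":0,"ry":0,"rz":-25,"jaw":0.0}]'

```text
t: 31.52
eef_pos: [0.4994, 0.0704, 0.2487]
tool_rot: [[0.486, 0.874, 0.001], [0.874, -0.486, -0.0], [0.0, 0.001, -1.0]]
ft_force: [0.5, -0.5, 1.0]
width: 0.132
grasp_force: 0.0
```

apply_moves --commands '[{"x":-0.01,"y":-0.035,"z":0,"rx":0,"ry":0,"rz":0,"jaw":0.0},{"x":-0.02,"y":-0.07,"z":0,"rx":0,"ry":0,"rz":0,"jaw":0.0},{"x":-0.03,"y":-0.105,"z":0,"rx":0,"ry":0,"rz":0,"jaw":0.0},{"x":-0.04,"y":-0.14,"z":0,"rx":0,"ry":0,"rz":0,"jaw":0.0},{"x":-0.05,"y":-0.17,"z":0,"rx":0,"ry":0,"rz":0,"jaw":0.0}]'

```text
t: 31.93
eef_pos: [0.45, -0.1003, 0.2488]
tool_rot: [[0.483, 0.876, 0.001], [0.876, -0.483, -0.0], [-0.0, 0.001, -1.0]]
ft_force: [0.5, -0.0, 0.3]
width: -0.0
grasp_force: 0.0
```

Run:
```python
from h import *
for n in('top','side'):
    c=camera(n);packs(c);packs(c,.063,.2,(.57,.63,.17,.32))
    W=world(c,np.ones((480,640),bool)); far=np.hypot(W[:,0]-.589,W[:,1]-.075)
    g=W[(W[:,2]>.096)&(W[:,2]<.11)&(far>.085)&(far<.12)&(W[:,1]<.05)&(W[:,0]<.6)];print('post',len(g),g.mean(0), np.degrees(np.arctan2(*(g.mean(0)[:2]-[.589,.075])[::-1])))
    cv2.imwrite(f'pics/f_{n}.png',cv2.resize(c['img'][120:320,120:320,::-1],(400,400)))
cv2.imwrite('pics/c5.png',np.hstack([cv2.imread('pics/f_top.png'),cv2.imread('pics/f_side.png')]))
st()
```

```text
z 0.155 [599.9, 244.4, 140.7, 59.8, -90.0] 2182 [177.0, 190.0, 187.0]
post 53 [ 0.53182068 -0.00895035  0.10315693] -124.25911894254891
post 0 [nan nan nan] nan
t 32.03 tcp [ 0.4498 -0.1016  0.2487] yaw -29.1 q6 0.14 w 0.3 gf 0.0 F [-0.2 -0.3  0. ]<stdin>:5: RuntimeWarning: Mean of empty slice.
  ret = um.true_divide(
```

View pics/c5.png

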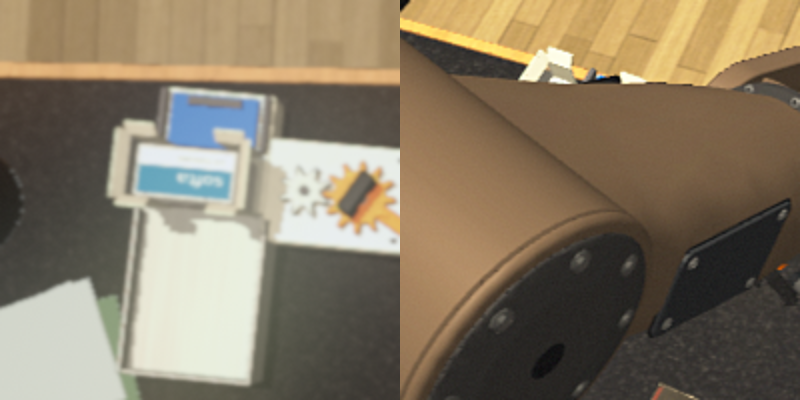

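All four packets lie flat, with the stack top at 155 mm and blue on top. The gear arm is at -124°. Next I'll work out the pump arc, pushing the post with the backs of the closed fingers.

Run:
```python
from h import *
S=np.array([.5887,.075]);f0=-124.2
def P(f,d): f=np.radians(f); return S+.1*np.array([np.cos(f),np.sin(f)])-d*np.array([-np.sin(f),np.cos(f)])
p0=P(f0,.035);print(p0,f0+90)
for a in (0,5,10,15,20,25,30,35,40,45,50,55,60,65,68): print(a,((P(f0+a,.0235)-p0)*1000).round(1))
```

```text
[0.50354384 0.01196486] -34.2
0 [ 9.5 -6.5]
5 [ 15.9 -12.8]
10 [ 22.7 -18.5]
15 [ 30.1 -23.7]
20 [ 37.8 -28.1]
25 [ 46.  -31.9]
30 [ 54.4 -35. ]
35 [ 63.1 -37.3]
40 [ 71.9 -38.8]
45 [ 80.8 -39.6]
50 [ 89.8 -39.6]
55 [ 98.7 -38.8]
60 [107.5 -37.2]
65 [116.2 -34.9]
68 [121.3 -33.1]
```

apply_moves --commands '[{"x":0.01,"y":0.023,"z":0,"rx":0,"ry":0,"rz":-1,"jaw":0.0},{"x":0.02,"y":0.046,"z":0,"rx":0,"ry":0,"rz":-2,"jaw":0.0},{"x":0.03,"y":0.069,"z":0,"rx":0,"ry":0,"rz":-3,"jaw":0.0},{"x":0.04,"y":0.092,"z":0,"rx":0,"ry":0,"rz":-4,"jaw":0.0},{"x":0.0538,"y":0.1136,"z":0,"rx":0,"ry":0,"rz":-5,"jaw":0.0}]'

```text
t: 32.45
eef_pos: [0.5045, 0.017, 0.2487]
tool_rot: [[0.558, 0.83, 0.0], [0.83, -0.558, 0.0], [0.0, 0.0, -1.0]]
ft_force: [-0.3, -0.2, 0.8]
width: -0.005
grasp_force: 0.0
```

apply_moves --commands '[{"x":0,"y":0,"z":-0.04,"rx":0,"ry":0,"rz":0,"jaw":0.0},{"x":0,"y":0,"z":-0.08,"rx":0,"ry":0,"rz":0,"jaw":0.0},{"x":0,"y":0,"z":-0.11,"rx":0,"ry":0,"rz":0,"jaw":0.0},{"x":0,"y":0,"z":-0.13,"rx":0,"ry":0,"rz":0,"jaw":0.0},{"x":0,"y":0,"z":-0.145,"rx":0,"ry":0,"rz":0,"jaw":0.0}]'

```text
t: 32.87
eef_pos: [0.5039, 0.016, 0.1015]
tool_rot: [[0.557, 0.831, -0.002], [0.831, -0.557, 0.0], [-0.001, -0.002, -1.0]]
ft_force: [0.2, 0.0, 0.3]
width: -0.001
grasp_force: 0.0
```

Run:
```python
from h import *
for i in range(4):c=camera('side')
st();cv2.imwrite('pics/c6.png',cv2.resize(c['img'][150:300,150:350,::-1],(800,600)))
```

```text
t 33.07 tcp [0.5048 0.0156 0.1038] yaw -33.9 q6 0.49 w 0.2 gf 0.0 F [0.9 0.  0.9]
```

View pics/c6.png

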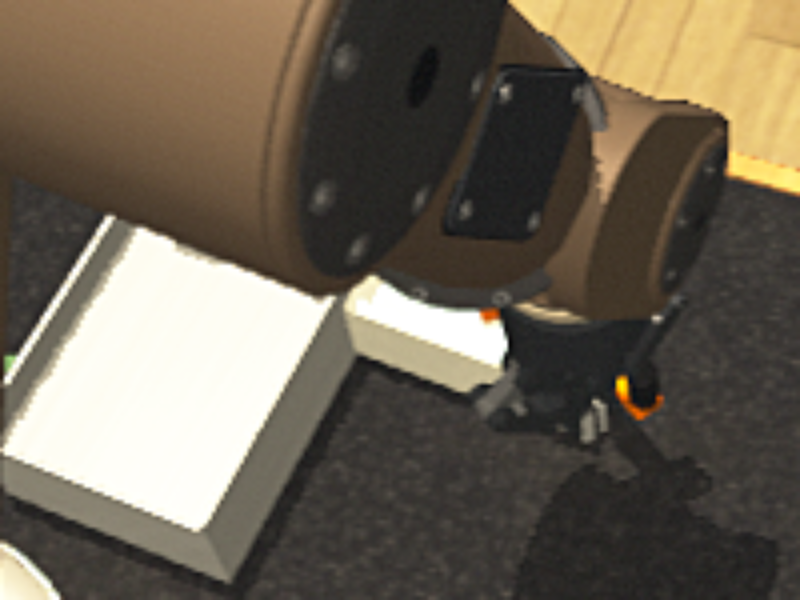

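apply_moves --commands '[{"x":0.0082,"y":-0.0101,"z":0,"rx":0,"ry":0,"rz":0,"jaw":0},{"x":0.0146,"y":-0.0164,"z":0,"rx":0,"ry":0,"rz":5,"jaw":0},{"x":0.0214,"y":-0.0221,"z":0,"rx":0,"ry":0,"rz":10,"jaw":0},{"x":0.0288,"y":-0.0273,"z":0,"rx":0,"ry":0,"rz":15,"jaw":0},{"x":0.0365,"y":-0.0317,"z":0,"rx":0,"ry":0,"rz":20,"jaw":0}]'

```text
t: 33.48
eef_pos: [0.541, -0.0169, 0.1047]
tool_rot: [[0.236, 0.972, -0.001], [0.972, -0.236, 0.0], [0.0, -0.001, -1.0]]
ft_force: [-4.8, 3.6, 0.8]
width: -0.002
grasp_force: 2.6
```

apply_moves --commands '[{"x":0.0082,"y":-0.0038,"z":0,"rx":0,"ry":0,"rz":5,"jaw":0},{"x":0.0166,"y":-0.0069,"z":0,"rx":0,"ry":0,"rz":10,"jaw":0},{"x":0.0253,"y":-0.0092,"z":0,"rx":0,"ry":0,"rz":15,"jaw":0},{"x":0.0341,"y":-0.0107,"z":0,"rx":0,"ry":0,"rz":20,"jaw":0},{"x":0.043,"y":-0.0115,"z":0,"rx":0,"ry":0,"rz":25,"jaw":0}]'

```text
t: 33.9
eef_pos: [0.5836, -0.0284, 0.1046]
tool_rot: [[-0.197, 0.98, -0.002], [0.98, 0.197, 0.0], [0.001, -0.002, -1.0]]
ft_force: [-8.1, -0.4, 2.7]
width: 0.004
grasp_force: 3.9
```

apply_moves --commands '[{"x":0.009,"y":0,"z":0,"rx":0,"ry":0,"rz":5,"jaw":0},{"x":0.0179,"y":0.0008,"z":0,"rx":0,"ry":0,"rz":10,"jaw":0},{"x":0.0267,"y":0.0024,"z":0,"rx":0,"ry":0,"rz":15,"jaw":0},{"x":0.0267,"y":0.0024,"z":0,"rx":0,"ry":0,"rz":15,"jaw":0},{"x":0.0267,"y":0.0024,"z":0,"rx":0,"ry":0,"rz":15,"jaw":0}]'

```text
t: 34.32
eef_pos: [0.6114, -0.0265, 0.1047]
tool_rot: [[-0.439, 0.899, 0.002], [0.899, 0.439, -0.0], [-0.001, 0.002, -1.0]]
ft_force: [-1.2, -2.4, 1.0]
width: -0.002
grasp_force: 0.9
```

```bash
cat >> h.py <<'E'
def lev(tag=None):
    st()
    for n in('top','side'):
        c=camera(n)
        W=world(c,np.ones((480,640),bool)); far=np.hypot(W[:,0]-.5887,W[:,1]-.075)
        g=W[(W[:,2]>.058)&(W[:,2]<.075)&(far>.06)&(far<.095)&(W[:,1]<.06)]
        P=world(c,(c['img'][:,:,0]>180)&(c['img'][:,:,1]<170)&(c['img'][:,:,2]<60)); f=np.hypot(P[:,0]-.5887,P[:,1]-.075); a=P[(f>.05)&(f<.11)&(P[:,2]<.09)&(P[:,2]>.05)]
        if len(a)>3: print(n,'arm',len(a),np.degrees(np.arctan2(*(np.median(a,0)[:2]-[.5887,.075])[::-1])).round(1))
        b=world(c,(c['img'][:,:,2].astype(int)-c['img'][:,:,0]>80)); b=b[(b[:,0]>.6)&(b[:,1]>.15)&(b[:,2]>.06)&(b[:,2]<.09)]
        if len(b): print(n,'plate front x',np.percentile(b[:,0],[1,50,99]).round(3),len(b))
        packs(c,.065,.2,(.57,.63,.17,.32)); print('tray:');packs(c,.06,.095,(.38,.565,.17,.33))
        if tag: cv2.imwrite(f'pics/{tag}_{n}.png',cv2.resize(c['img'][140:320,150:330,::-1],(400,400)))
    if tag: cv2.imwrite(f'pics/{tag}.png',np.hstack([cv2.imread(f'pics/{tag}_top.png'),cv2.imread(f'pics/{tag}_side.png')]))
E
python3 -c "
from h import *
lev('s1')"
```

```text
t 34.32 tcp [ 0.6114 -0.0265  0.1047] yaw 26.0 q6 -0.61 w -0.2 gf 0.9 F [-1.2 -2.4  1. ]
z 0.153 [600.0, 244.6, 140.0, 59.9, 90.0] 2259 [193.0, 204.0, 197.0]
tray:
z 0.088 [544.0, 243.2, 113.5, 41.7, 89.6] 921 [177.0, 157.0, 158.0]
side arm 46 -71.9
z 0.123 [574.0, 256.3, 63.3, 13.9, 82.4] 427 [188.0, 177.0, 158.0]
tray:
z 0.086 [543.0, 243.2, 113.5, 45.2, 89.1] 878 [175.0, 142.0, 152.0]
z 0.072 [458.9, 187.6, 192.6, 65.5, -24.4] 423 [180.0, 176.0, 162.0]
```

View pics/s1.png

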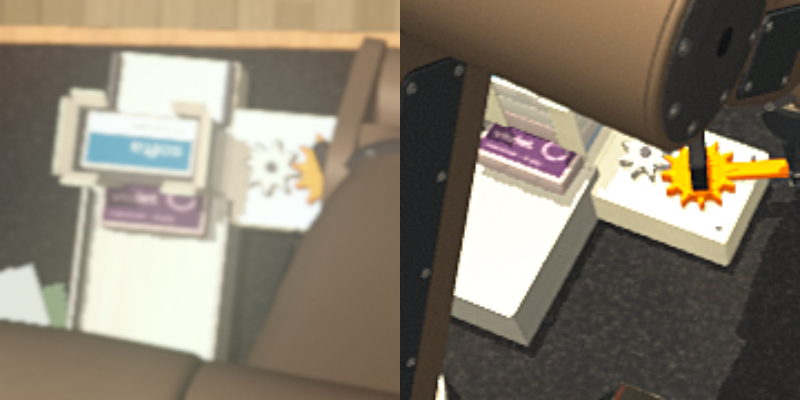

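Violet A is partway out into the tray and the lever has further to go. I'll push on to the stop while watching the force.

apply_moves --commands '[{"x":0.0044,"y":0.0011,"z":0,"rx":0,"ry":0,"rz":2.5,"jaw":0},{"x":0.0087,"y":0.0023,"z":0,"rx":0,"ry":0,"rz":5,"jaw":0},{"x":0.0087,"y":0.0023,"z":0,"rx":0,"ry":0,"rz":5,"jaw":0},{"x":0.0087,"y":0.0023,"z":0,"rx":0,"ry":0,"rz":5,"jaw":0},{"x":0.0087,"y":0.0023,"z":0,"rx":0,"ry":0,"rz":5,"jaw":0}]'

```text
t: 34.83
eef_pos: [0.6194, -0.0236, 0.1039]
tool_rot: [[-0.516, 0.857, 0.001], [0.857, 0.516, -0.0], [-0.0, 0.0, -1.0]]
ft_force: [-3.0, -3.4, 3.5]
width: -0.001
grasp_force: 1.8
```

apply_moves --commands '[{"x":0.002,"y":0.0008,"z":0,"rx":0,"ry":0,"rz":1.5,"jaw":0},{"x":0.004,"y":0.0015,"z":0,"rx":0,"ry":0,"rz":3,"jaw":0},{"x":0.004,"y":0.0015,"z":0,"rx":0,"ry":0,"rz":3,"jaw":0},{"x":0.004,"y":0.0015,"z":0,"rx":0,"ry":0,"rz":3,"jaw":0},{"x":0.004,"y":0.0015,"z":0,"rx":0,"ry":0,"rz":3,"jaw":0}]'

```text
t: 35.25
eef_pos: [0.6234, -0.0222, 0.1038]
tool_rot: [[-0.561, 0.828, 0.0], [0.828, 0.561, -0.0], [-0.0, 0.0, -1.0]]
ft_force: [-2.4, -4.8, 3.2]
width: -0.005
grasp_force: 2.5
```

```bash
python3 -c "
from h import *
lev('s2')"
```

```text
t 35.25 tcp [ 0.6234 -0.0222  0.1038] yaw 34.1 q6 -0.74 w -0.5 gf 2.5 F [-2.4 -4.8  3.2]
z 0.144 [600.0, 244.3, 139.5, 59.9, -90.0] 2181 [194.0, 206.0, 199.0]
tray:
z 0.074 [541.4, 243.9, 112.6, 52.2, 86.8] 1087 [179.0, 155.0, 161.0]
side arm 54 -63.8
z 0.137 [580.7, 249.4, 94.1, 26.4, 85.5] 544 [156.0, 189.0, 186.0]
tray:
z 0.074 [538.0, 243.3, 114.1, 54.0, 90.0] 978 [174.0, 134.0, 155.0]
z 0.072 [459.7, 187.6, 192.9, 64.3, -23.5] 419 [181.0, 177.0, 163.0]
```

apply_moves --commands '[{"x":0.003,"y":0.0013,"z":0,"rx":0,"ry":0,"rz":2,"jaw":0},{"x":0.006,"y":0.0028,"z":0,"rx":0,"ry":0,"rz":4,"jaw":0},{"x":0.006,"y":0.0028,"z":0,"rx":0,"ry":0,"rz":4,"jaw":0},{"x":0.006,"y":0.0028,"z":0,"rx":0,"ry":0,"rz":4,"jaw":0},{"x":0.006,"y":0.0028,"z":0,"rx":0,"ry":0,"rz":4,"jaw":0}]'

```text
t: 35.77
eef_pos: [0.6289, -0.0198, 0.1038]
tool_rot: [[-0.617, 0.787, -0.001], [0.787, 0.617, -0.001], [-0.0, -0.001, -1.0]]
ft_force: [-5.7, -8.4, 5.0]
width: -0.004
grasp_force: 4.9
```

apply_moves --commands '[{"x":0.0015,"y":0.0008,"z":0,"rx":0,"ry":0,"rz":1,"jaw":0},{"x":0.003,"y":0.0016,"z":0,"rx":0,"ry":0,"rz":2,"jaw":0},{"x":0.003,"y":0.0016,"z":0,"rx":0,"ry":0,"rz":2,"jaw":0},{"x":0.003,"y":0.0016,"z":0,"rx":0,"ry":0,"rz":2,"jaw":0},{"x":0.003,"y":0.0016,"z":0,"rx":0,"ry":0,"rz":2,"jaw":0}]'

```text
t: 36.18
eef_pos: [0.6307, -0.0193, 0.1037]
tool_rot: [[-0.644, 0.765, -0.004], [0.765, 0.644, -0.002], [0.001, -0.004, -1.0]]
ft_force: [-13.5, -15.9, 9.8]
width: -0.0
grasp_force: 10.8
```

```bash
python3 -c "
from h import *
lev('s3')"
```

```text
t 36.18 tcp [ 0.6307 -0.0193  0.1037] yaw 40.1 q6 -0.83 w -0.0 gf 10.8 F [-13.5 -15.9   9.8]
z 0.144 [600.0, 244.3, 140.1, 59.8, -89.9] 2169 [195.0, 207.0, 201.0]
tray:
z 0.074 [539.3, 247.5, 106.1, 54.4, 86.3] 1162 [181.0, 157.0, 163.0]
side arm 61 -59.1
z 0.141 [586.4, 248.4, 119.4, 32.8, 90.0] 599 [141.0, 188.0, 194.0]
tray:
z 0.073 [536.2, 248.0, 106.0, 57.6, 89.8] 1013 [175.0, 136.0, 157.0]
z 0.072 [457.5, 187.5, 194.2, 67.5, -25.5] 413 [181.0, 178.0, 164.0]
```

It's at the stop: the arm is at -59°, the force is about 21 N, and violet A is lying in the tray. Returning along the arc so that the spring brings the lever back.

apply_moves --commands '[{"x":-0.009,"y":-0.0045,"z":0,"rx":0,"ry":0,"rz":-7,"jaw":0},{"x":-0.0217,"y":-0.0082,"z":0,"rx":0,"ry":0,"rz":-14,"jaw":0},{"x":-0.0341,"y":-0.0103,"z":0,"rx":0,"ry":0,"rz":-21,"jaw":0},{"x":-0.0466,"y":-0.0106,"z":0,"rx":0,"ry":0,"rz":-28,"jaw":0},{"x":-0.0591,"y":-0.0096,"z":0,"rx":0,"ry":0,"rz":-35,"jaw":0}]'

```text
t: 36.7
eef_pos: [0.5728, -0.027, 0.1035]
tool_rot: [[-0.083, 0.997, 0.001], [0.997, 0.083, 0.0], [0.0, 0.001, -1.0]]
ft_force: [0.0, -0.5, -0.4]
width: -0.001
grasp_force: 0.0
```

apply_moves --commands '[{"x":-0.0122,"y":0.0024,"z":0,"rx":0,"ry":0,"rz":-7,"jaw":0},{"x":-0.0241,"y":0.0067,"z":0,"rx":0,"ry":0,"rz":-14,"jaw":0},{"x":-0.0354,"y":0.0122,"z":0,"rx":0,"ry":0,"rz":-21,"jaw":0},{"x":-0.046,"y":0.0192,"z":0,"rx":0,"ry":0,"rz":-28,"jaw":0},{"x":-0.0555,"y":0.027,"z":0,"rx":0,"ry":0,"rz":-35,"jaw":0}]'

```text
t: 37.12
eef_pos: [0.5173, 0.0004, 0.1036]
tool_rot: [[0.504, 0.864, 0.001], [0.864, -0.504, 0.0], [0.001, 0.0, -1.0]]
ft_force: [0.2, -0.3, -0.4]
width: 0.0
grasp_force: 0.0
```

apply_moves --commands '[{"x":-0.007,"y":0.008,"z":0,"rx":0,"ry":0,"rz":-4,"jaw":0},{"x":-0.0133,"y":0.0152,"z":0,"rx":0,"ry":0,"rz":-4,"jaw":0},{"x":-0.0133,"y":0.0152,"z":0,"rx":0,"ry":0,"rz":-4,"jaw":0},{"x":-0.0133,"y":0.0152,"z":0,"rx":0,"ry":0,"rz":-4,"jaw":0},{"x":-0.0133,"y":0.0152,"z":0,"rx":0,"ry":0,"rz":-4,"jaw":0}]'

```text
t: 37.53
eef_pos: [0.5051, 0.015, 0.1035]
tool_rot: [[0.556, 0.831, 0.001], [0.831, -0.556, -0.0], [0.0, 0.001, -1.0]]
ft_force: [-0.5, -0.2, 0.2]
width: 0.001
grasp_force: 0.0
```

```bash
python3 -c "
from h import *
lev('s4')"
```

```text
t 37.53 tcp [0.5051 0.015  0.1035] yaw -33.8 q6 0.49 w 0.1 gf 0.0 F [-0.5 -0.2  0.2]
top plate front x [0.649 0.653 0.658] 29
z 0.141 [600.0, 245.0, 140.4, 59.9, -89.9] 2153 [175.0, 188.0, 184.0]
tray:
z 0.074 [475.3, 252.0, 181.6, 150.1, -4.1] 735 [166.0, 162.0, 147.0]
z 0.075 [538.8, 247.7, 105.2, 54.3, 86.9] 1163 [163.0, 140.0, 145.0]
side arm 23 -88.0
tray:
z 0.073 [524.0, 249.9, 106.0, 28.5, 85.3] 542 [179.0, 143.0, 159.0]
z 0.073 [462.8, 184.0, 164.6, 9.8, -5.5] 302 [176.0, 173.0, 159.0]
```

View pics/s4.png

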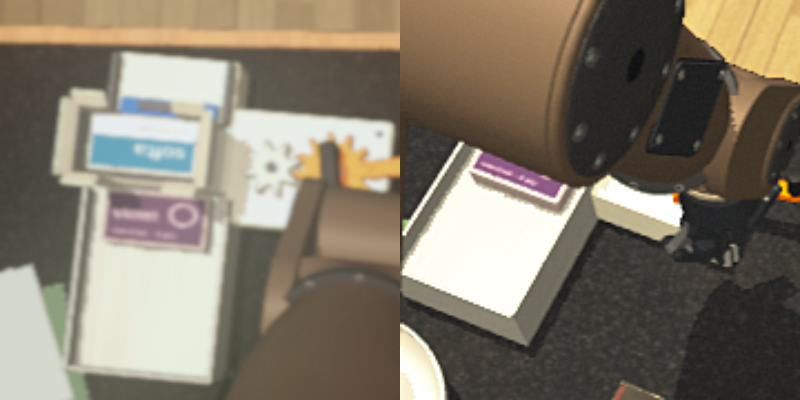

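The spring returns slowly and the arm is only at about -88°. I'll wait for it.

apply_moves --commands '[{"x":0,"y":0,"z":0,"rx":0,"ry":0,"rz":0,"jaw":0},{"x":0,"y":0,"z":0,"rx":0,"ry":0,"rz":0,"jaw":0},{"x":0,"y":0,"z":0,"rx":0,"ry":0,"rz":0,"jaw":0},{"x":0,"y":0,"z":0,"rx":0,"ry":0,"rz":0,"jaw":0},{"x":0,"y":0,"z":0,"rx":0,"ry":0,"rz":0,"jaw":0}]'

```text
t: 38.05
eef_pos: [0.5045, 0.0151, 0.1034]
tool_rot: [[0.557, 0.83, 0.0], [0.83, -0.557, -0.0], [-0.0, 0.0, -1.0]]
ft_force: [-0.9, -0.0, -0.6]
width: 0.003
grasp_force: 0.0
```

apply_moves --commands '[{"x":0,"y":0,"z":0,"rx":0,"ry":0,"rz":0,"jaw":0},{"x":0,"y":0,"z":0,"rx":0,"ry":0,"rz":0,"jaw":0},{"x":0,"y":0,"z":0,"rx":0,"ry":0,"rz":0,"jaw":0},{"x":0,"y":0,"z":0,"rx":0,"ry":0,"rz":0,"jaw":0},{"x":0,"y":0,"z":0,"rx":0,"ry":0,"rz":0,"jaw":0}]'

```text
t: 38.47
eef_pos: [0.5045, 0.0151, 0.1035]
tool_rot: [[0.557, 0.83, 0.0], [0.83, -0.557, -0.0], [-0.0, 0.0, -1.0]]
ft_force: [-0.2, 0.2, 0.2]
width: -0.001
grasp_force: 0.0
```

apply_moves --commands '[{"x":0,"y":0,"z":0,"rx":0,"ry":0,"rz":0,"jaw":0},{"x":0,"y":0,"z":0,"rx":0,"ry":0,"rz":0,"jaw":0},{"x":0,"y":0,"z":0,"rx":0,"ry":0,"rz":0,"jaw":0},{"x":0,"y":0,"z":0,"rx":0,"ry":0,"rz":0,"jaw":0},{"x":0,"y":0,"z":0,"rx":0,"ry":0,"rz":0,"jaw":0}]'

```text
t: 38.88
eef_pos: [0.5045, 0.0152, 0.1035]
tool_rot: [[0.557, 0.83, 0.0], [0.83, -0.557, -0.0], [-0.0, 0.0, -1.0]]
ft_force: [0.3, 0.2, 0.5]
width: -0.001
grasp_force: 0.0
```

```bash
python3 -c "
from h import *
lev('s5')"
```

```text
t 38.88 tcp [0.5045 0.0152 0.1035] yaw -33.9 q6 0.49 w -0.1 gf 0.0 F [0.3 0.2 0.5]
top plate front x [0.648 0.653 0.658] 28
z 0.142 [600.0, 244.3, 140.9, 59.8, 90.0] 2139 [175.0, 188.0, 184.0]
tray:
z 0.074 [477.2, 253.1, 185.5, 148.7, -4.3] 735 [165.0, 162.0, 146.0]
z 0.074 [539.1, 247.6, 105.7, 54.7, 87.0] 1165 [163.0, 140.0, 145.0]
side arm 22 -88.3
tray:
z 0.073 [524.0, 250.2, 106.8, 29.7, 86.8] 533 [179.0, 143.0, 159.0]
z 0.071 [433.2, 207.8, 209.8, 100.9, -41.9] 467 [180.0, 176.0, 162.0]
```

View pics/s5.png

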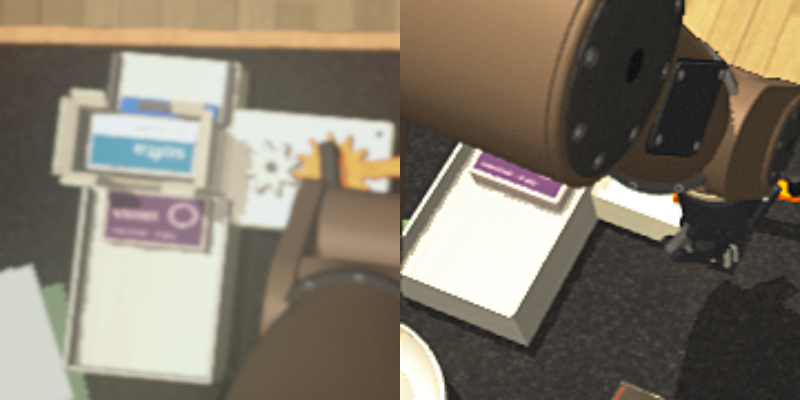

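The lever is stuck at -88° with the plate half-way forward and no force on the gripper. I'll back off to see why.

apply_moves --commands '[{"x":-0.01,"y":0.01,"z":0.03,"rx":0,"ry":0,"rz":0,"jaw":0},{"x":-0.01,"y":0.01,"z":0.07,"rx":0,"ry":0,"rz":0,"jaw":0},{"x":-0.02,"y":0.0,"z":0.1,"rx":0,"ry":0,"rz":0,"jaw":0},{"x":-0.03,"y":-0.035,"z":0.12,"rx":0,"ry":0,"rz":0,"jaw":0},{"x":-0.04,"y":-0.075,"z":0.12,"rx":0,"ry":0,"rz":0,"jaw":0}]'

```text
t: 39.4
eef_pos: [0.4652, -0.0598, 0.2273]
tool_rot: [[0.554, 0.832, 0.006], [0.832, -0.554, -0.002], [0.002, 0.006, -1.0]]
ft_force: [1.8, -1.2, -0.2]
width: -0.001
grasp_force: 0.0
```

apply_moves --commands '[{"x":0,"y":-0.04,"z":0,"rx":0,"ry":0,"rz":0,"jaw":0},{"x":0,"y":-0.08,"z":0,"rx":0,"ry":0,"rz":0,"jaw":0},{"x":0,"y":-0.12,"z":0,"rx":0,"ry":0,"rz":0,"jaw":0},{"x":0,"y":-0.16,"z":0,"rx":0,"ry":0,"rz":0,"jaw":0},{"x":0,"y":-0.2,"z":0,"rx":0,"ry":0,"rz":0,"jaw":0}]'

```text
t: 39.82
eef_pos: [0.464, -0.2619, 0.2236]
tool_rot: [[0.558, 0.83, 0.0], [0.83, -0.558, -0.0], [0.0, 0.0, -1.0]]
ft_force: [1.1, -0.0, 0.6]
width: 0.003
grasp_force: 0.0
```

```bash
python3 -c "
from h import *
lev('s6')
c=camera('top');W=world(c,np.ones((480,640),bool)); far=np.hypot(W[:,0]-.5887,W[:,1]-.075)
g=W[(W[:,2]>.062)&(W[:,2]<.085)&(far<.045)&(far>.025)&(W[:,1]<.1)]
A=np.c_[g[:,:2]-[.5887,.075],np.ones(len(g))];print(len(g),np.linalg.lstsq(A,g[:,2],rcond=None)[0],np.median(g[:,2]))
"
```

```text
t 39.82 tcp [ 0.464  -0.2619  0.2236] yaw -33.9 q6 -0.05 w 0.3 gf 0.0 F [ 1.1 -0.   0.6]
top plate front x [0.649 0.653 0.658] 28
z 0.142 [600.1, 244.8, 141.0, 59.9, 89.9] 2136 [175.0, 188.0, 184.0]
tray:
z 0.074 [475.2, 252.8, 181.5, 148.5, -3.9] 731 [166.0, 163.0, 147.0]
z 0.075 [539.4, 247.7, 105.5, 54.4, 86.0] 1163 [163.0, 140.0, 146.0]
tray:
348 [-0.0095829   0.00046842  0.07304036] 0.07369932904640553
```

View pics/s6.png

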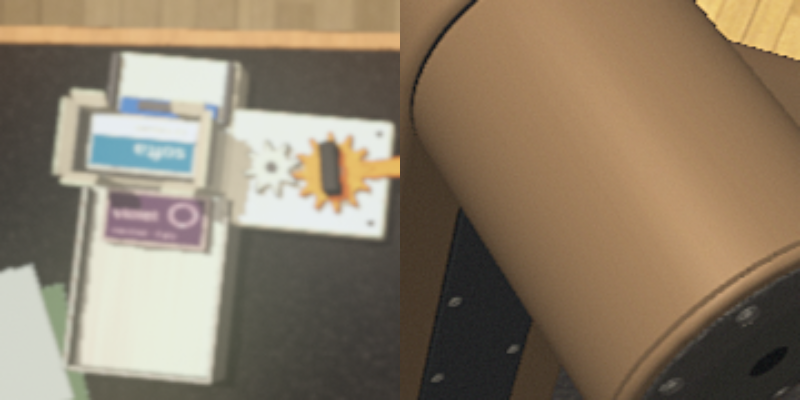

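apply_moves --commands '[{"x":0.028,"y":0.028,"z":0.01,"rx":0,"ry":0,"rz":7,"jaw":0},{"x":0.056,"y":0.056,"z":0.02,"rx":0,"ry":0,"rz":14,"jaw":0},{"x":0.084,"y":0.084,"z":0.02,"rx":0,"ry":0,"rz":21,"jaw":0},{"x":0.112,"y":0.112,"z":0.02,"rx":0,"ry":0,"rz":28,"jaw":0},{"x":0.14,"y":0.14,"z":0.02,"rx":0,"ry":0,"rz":34,"jaw":0}]'

```text
t: 40.38
eef_pos: [0.6053, -0.117, 0.2437]
tool_rot: [[-0.009, 1.0, 0.0], [1.0, 0.009, 0.0], [0.0, 0.0, -1.0]]
ft_force: [-0.3, -0.9, 0.7]
width: -0.003
grasp_force: 0.0
```

apply_moves --commands '[{"x":0.028,"y":0.03,"z":0,"rx":0,"ry":0,"rz":0,"jaw":0},{"x":0.056,"y":0.06,"z":0,"rx":0,"ry":0,"rz":0,"jaw":0},{"x":0.056,"y":0.09,"z":0,"rx":0,"ry":0,"rz":0,"jaw":0},{"x":0.056,"y":0.09,"z":0,"rx":0,"ry":0,"rz":0,"jaw":0},{"x":0.056,"y":0.09,"z":0,"rx":0,"ry":0,"rz":0,"jaw":0}]'

```text
t: 40.8
eef_pos: [0.6601, -0.0273, 0.2431]
tool_rot: [[-0.006, 1.0, -0.001], [1.0, 0.006, 0.0], [0.0, -0.001, -1.0]]
ft_force: [-0.6, -0.8, -0.5]
width: -0.002
grasp_force: 0.0
```

```bash
python3 -c "
from h import *
st();c=camera('side');cv2.imwrite('pics/s7.png',cv2.resize(c['img'][130:260,130:330,::-1],(800,520),interpolation=cv2.INTER_CUBIC))
"
```

```text
t 40.8 tcp [ 0.6601 -0.0273  0.2431] yaw 0.3 q6 -0.15 w -0.2 gf 0.0 F [-0.6 -0.8 -0.5]
```

View pics/s7.png

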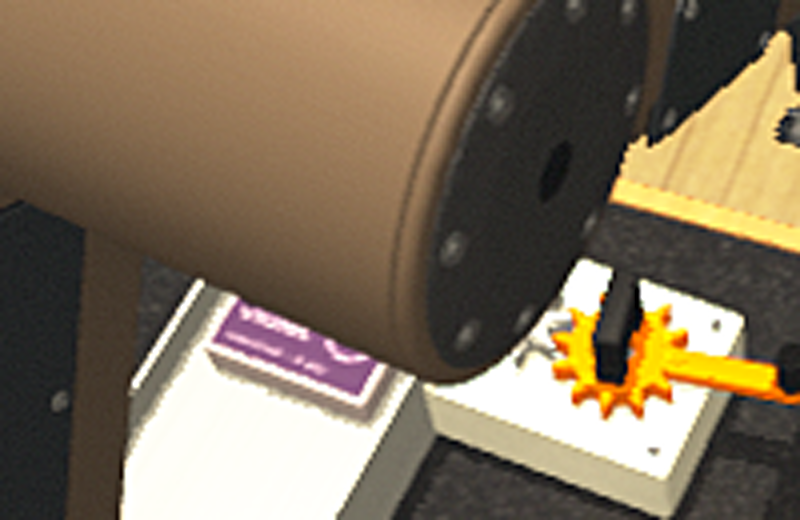

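apply_moves --commands '[{"x":-0.028,"y":0.002,"z":-0.04,"rx":0,"ry":0,"rz":0,"jaw":0},{"x":-0.028,"y":0.002,"z":-0.08,"rx":0,"ry":0,"rz":0,"jaw":0},{"x":-0.028,"y":0.002,"z":-0.115,"rx":0,"ry":0,"rz":0,"jaw":0},{"x":-0.028,"y":0.002,"z":-0.135,"rx":0,"ry":0,"rz":0,"jaw":0},{"x":-0.028,"y":0.002,"z":-0.1395,"rx":0,"ry":0,"rz":0,"jaw":0}]'

```text
t: 41.27
eef_pos: [0.6304, -0.0288, 0.1004]
tool_rot: [[-0.001, 1.0, -0.006], [1.0, 0.001, 0.001], [0.001, -0.006, -1.0]]
ft_force: [0.6, -0.4, 0.4]
width: 0.004
grasp_force: 0.0
```

apply_moves --commands '[{"x":-0.008,"y":0,"z":0,"rx":0,"ry":0,"rz":0,"jaw":0},{"x":-0.016,"y":0,"z":0,"rx":0,"ry":0,"rz":0,"jaw":0},{"x":-0.022,"y":0,"z":0,"rx":0,"ry":0,"rz":0,"jaw":0},{"x":-0.026,"y":0,"z":0,"rx":0,"ry":0,"rz":0,"jaw":0},{"x":-0.028,"y":0,"z":0,"rx":0,"ry":0,"rz":0,"jaw":0}]'

```text
t: 41.68
eef_pos: [0.6041, -0.028, 0.1054]
tool_rot: [[-0.002, 1.0, 0.002], [1.0, 0.002, -0.0], [-0.0, 0.002, -1.0]]
ft_force: [0.3, 0.7, -0.2]
width: -0.001
grasp_force: 0.0
```

apply_moves --commands '[{"x":-0.002,"y":0,"z":0,"rx":0,"ry":0,"rz":0,"jaw":0},{"x":-0.004,"y":0,"z":0,"rx":0,"ry":0,"rz":0,"jaw":0},{"x":-0.004,"y":0,"z":0,"rx":0,"ry":0,"rz":0,"jaw":0},{"x":-0.004,"y":0,"z":0,"rx":0,"ry":0,"rz":0,"jaw":0},{"x":-0.004,"y":0,"z":0,"rx":0,"ry":0,"rz":0,"jaw":0}]'

```text
t: 42.1
eef_pos: [0.6007, -0.0278, 0.1039]
tool_rot: [[-0.002, 1.0, 0.0], [1.0, 0.002, -0.0], [-0.0, 0.0, -1.0]]
ft_force: [0.2, 0.3, 0.2]
width: 0.001
grasp_force: 0.0
```

```bash
python3 -c "
from h import *
lev('s8')
c=camera('top');W=world(c,np.ones((480,640),bool))
g=W[(W[:,2]>.11)&(W[:,2]<.165)&(abs(W[:,0]-.600)<.02)&(abs(W[:,1]-.245)<.045)]
A=np.c_[g[:,:2]-[.6,.245],np.ones(len(g))];print('stack plane',len(g),np.linalg.lstsq(A,g[:,2],rcond=None)[0])
"
```

```text
t 42.1 tcp [ 0.6007 -0.0278  0.1039] yaw 0.1 q6 -0.16 w 0.1 gf 0.0 F [0.2 0.3 0.2]
top plate front x [0.645 0.656 0.671] 194
z 0.141 [600.0, 244.6, 140.1, 60.0, 90.0] 2141 [192.0, 205.0, 200.0]
tray:
z 0.075 [539.3, 247.6, 105.7, 54.5, 86.3] 1166 [180.0, 157.0, 162.0]
side arm 93 -101.5
z 0.113 [575.5, 259.9, 66.0, 16.1, 82.4] 400 [183.0, 175.0, 157.0]
tray:
z 0.073 [537.8, 248.9, 107.2, 56.4, 86.5] 1023 [176.0, 136.0, 158.0]
z 0.073 [471.4, 183.1, 181.7, 6.4, -4.5] 325 [179.0, 175.0, 162.0]
stack plane 823 [ 0.01863344 -0.00396576  0.14111277]
```

A light touch freed it. The arm is now at -101° and moving ahead of the finger on its own, so I'll wait.

apply_moves --commands '[{"x":0,"y":0,"z":0,"rx":0,"ry":0,"rz":0,"jaw":0},{"x":0,"y":0,"z":0,"rx":0,"ry":0,"rz":0,"jaw":0},{"x":0,"y":0,"z":0,"rx":0,"ry":0,"rz":0,"jaw":0},{"x":0,"y":0,"z":0,"rx":0,"ry":0,"rz":0,"jaw":0},{"x":0,"y":0,"z":0,"rx":0,"ry":0,"rz":0,"jaw":0}]'

```text
t: 42.67
eef_pos: [0.6005, -0.0279, 0.1039]
tool_rot: [[-0.002, 1.0, 0.0], [1.0, 0.002, -0.0], [-0.0, 0.0, -1.0]]
ft_force: [-0.3, -0.1, 0.1]
width: -0.0
grasp_force: 0.0
```

apply_moves --commands '[{"x":0,"y":0,"z":0,"rx":0,"ry":0,"rz":0,"jaw":0},{"x":0,"y":0,"z":0,"rx":0,"ry":0,"rz":0,"jaw":0},{"x":0,"y":0,"z":0,"rx":0,"ry":0,"rz":0,"jaw":0},{"x":0,"y":0,"z":0,"rx":0,"ry":0,"rz":0,"jaw":0},{"x":0,"y":0,"z":0,"rx":0,"ry":0,"rz":0,"jaw":0}]'

```text
t: 43.08
eef_pos: [0.6005, -0.0278, 0.1039]
tool_rot: [[-0.002, 1.0, 0.0], [1.0, 0.002, -0.0], [-0.0, 0.0, -1.0]]
ft_force: [-0.5, 0.4, 0.1]
width: -0.002
grasp_force: 0.0
```

```bash
python3 -c "
from h import *
lev('s9')"
```

```text
t 43.08 tcp [ 0.6005 -0.0278  0.1039] yaw 0.1 q6 -0.16 w -0.2 gf 0.0 F [-0.5  0.4  0.1]
top plate front x [0.645 0.656 0.672] 193
z 0.141 [600.0, 244.2, 140.0, 59.9, -90.0] 2148 [192.0, 204.0, 200.0]
tray:
z 0.075 [538.4, 247.8, 106.6, 54.0, 87.6] 1158 [180.0, 156.0, 162.0]
side arm 93 -101.4
z 0.114 [575.8, 260.2, 68.3, 16.9, 81.7] 399 [183.0, 174.0, 156.0]
tray:
z 0.073 [537.7, 249.2, 107.2, 56.3, 86.4] 1017 [176.0, 136.0, 158.0]
z 0.072 [459.1, 186.8, 193.1, 65.1, -24.5] 414 [182.0, 178.0, 164.0]
```

View pics/s9.png

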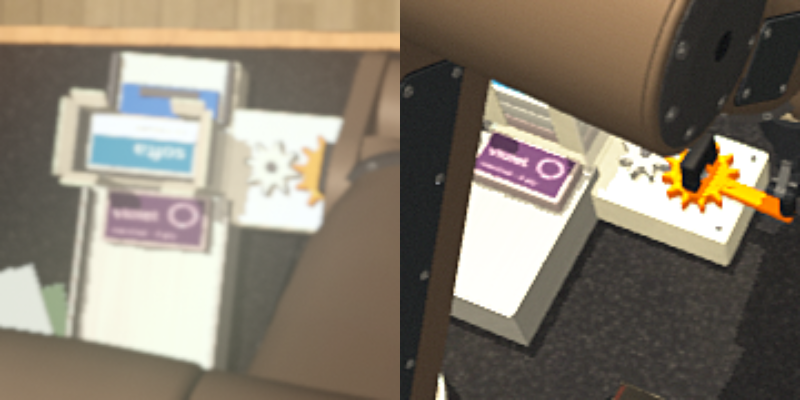

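It's stalling from friction rather than springing back. I'll help it home gently, with small clockwise nudges along the arc.

apply_moves --commands '[{"x":-0.004,"y":0.0005,"z":0,"rx":0,"ry":0,"rz":-2,"jaw":0},{"x":-0.008,"y":0.0012,"z":0,"rx":0,"ry":0,"rz":-4,"jaw":0},{"x":-0.012,"y":0.002,"z":0,"rx":0,"ry":0,"rz":-6,"jaw":0},{"x":-0.016,"y":0.003,"z":0,"rx":0,"ry":0,"rz":-8,"jaw":0},{"x":-0.02,"y":0.0045,"z":0,"rx":0,"ry":0,"rz":-10,"jaw":0}]'

```text
t: 43.6
eef_pos: [0.5803, -0.0234, 0.104]
tool_rot: [[0.173, 0.985, 0.0], [0.985, -0.173, -0.0], [-0.0, 0.0, -1.0]]
ft_force: [-0.6, -0.1, -0.2]
width: 0.002
grasp_force: 0.0
```

```bash
python3 -c "
from h import *
lev('s10')"
```

```text
t 43.6 tcp [ 0.5803 -0.0234  0.104 ] yaw -10.0 q6 0.02 w 0.2 gf 0.0 F [-0.6 -0.1 -0.2]
top plate front x [0.644 0.669 0.694] 608
z 0.131 [600.0, 244.5, 139.3, 59.9, 90.0] 2118 [189.0, 202.0, 198.0]
tray:
z 0.074 [482.4, 323.4, 164.7, 6.4, -3.6] 313 [167.0, 164.0, 149.0]
z 0.075 [539.0, 247.9, 106.2, 54.6, 86.9] 1161 [181.0, 157.0, 163.0]
z 0.075 [459.6, 188.3, 194.9, 72.2, -26.8] 338 [191.0, 187.0, 171.0]
side arm 67 -118.6
tray:
z 0.074 [537.7, 249.2, 107.0, 55.8, 87.2] 1028 [177.0, 138.0, 159.0]
z 0.073 [470.2, 183.6, 180.9, 7.4, -4.6] 347 [176.0, 172.0, 159.0]
```

The stack has dropped onto the deck (131 mm). I'll back off and check that it's fully home.

apply_moves --commands '[{"x":0.01,"y":0,"z":0,"rx":0,"ry":0,"rz":0,"jaw":0},{"x":0.03,"y":-0.005,"z":0,"rx":0,"ry":0,"rz":0,"jaw":0},{"x":0.05,"y":-0.005,"z":0.03,"rx":0,"ry":0,"rz":0,"jaw":0},{"x":0.05,"y":-0.005,"z":0.07,"rx":0,"ry":0,"rz":0,"jaw":0},{"x":0.05,"y":-0.005,"z":0.1,"rx":0,"ry":0,"rz":0,"jaw":0}]'

```text
t: 44.12
eef_pos: [0.6316, -0.0285, 0.2059]
tool_rot: [[0.17, 0.985, 0.001], [0.985, -0.17, -0.0], [-0.0, 0.001, -1.0]]
ft_force: [1.1, -0.0, 0.2]
width: 0.004
grasp_force: 0.0
```

```bash
cat >> h.py <<'E'
def blue(im): # row span of blue plate in the full top picture, through column 230
    m=(im[:,:,2].astype(int)-im[:,:,0]>60)&(im[:,:,1]<150); r=np.nonzero(m[155:205,205:255].sum(1)>15)[0]+155
    return (r.min(),r.max(),int(m[155:205,205:255].sum())) if len(r) else None
E
python3 -c "
from h import *
print('g0',blue(cv2.imread('pics/g_top.png')[:,:,::-1]),'t0',blue(cv2.imread('pics/top0.png')[:,:,::-1]))
for i in range(3): c=camera('top');print(blue(c['img']))
lev('s11')"
```

```text
g0 (np.int64(174), np.int64(174), 84) t0 (np.int64(174), np.int64(174), 78)
None
None
None
t 44.27 tcp [ 0.6314 -0.0285  0.2063] yaw -9.8 q6 0.02 w -0.4 gf 0.0 F [-0.1  0.5  0.2]
top plate front x [0.645 0.67  0.694] 639
z 0.131 [600.0, 244.4, 141.0, 59.9, -90.0] 2118 [187.0, 200.0, 196.0]
tray:
z 0.074 [475.8, 251.1, 182.9, 150.7, -3.9] 737 [182.0, 178.0, 163.0]
z 0.075 [539.3, 247.7, 105.5, 54.3, 86.1] 1163 [179.0, 156.0, 162.0]
side arm 33 -123.2
tray:
z 0.073 [527.4, 249.5, 107.6, 36.9, 84.3] 656 [189.0, 151.0, 169.0]
z 0.071 [437.2, 199.1, 185.5, 84.4, -36.2] 421 [184.0, 180.0, 167.0]
```

```bash
python3 -c "
from h import *
def b(im):
    m=(im[:,:,2].astype(int)-im[:,:,0]>70)[155:215,200:262]; r=m.sum(1); return [(i+155,int(x)) for i,x in enumerate(r) if x>4][:40:3]
for n in('top0','g_top'): print(n,b(cv2.imread(f'pics/{n}.png')[:,:,::-1]))
c=camera('top');print(b(c['img']));s=camera('side');cv2.imwrite('pics/s12.png',cv2.resize(np.hstack([c['img'][150:290,160:340,::-1],s['img'][130:270,150:330,::-1]]),(800,311)))
"
```

```text
top0 [(167, 5), (170, 11), (173, 23), (176, 42), (179, 42), (182, 42), (185, 25), (188, 24), (191, 20)]
g_top [(167, 5), (170, 11), (173, 23), (176, 42), (179, 42), (182, 42), (185, 25), (188, 24), (191, 20)]
[(168, 7), (171, 14), (174, 34), (177, 42), (180, 42), (183, 40), (186, 25), (189, 22), (192, 8), (205, 18), (208, 13), (211, 19), (214, 32)]
```

View pics/s12.png

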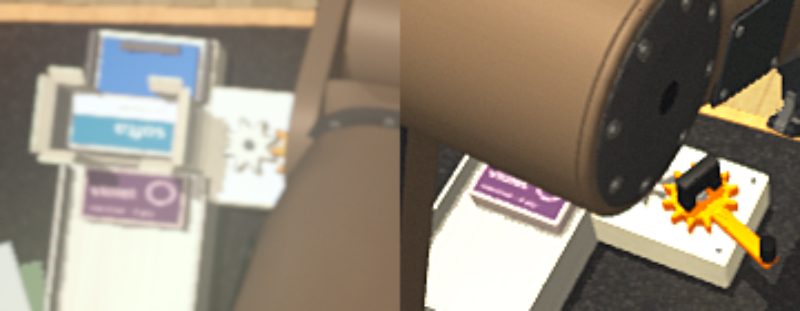

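The plate and lever are home to within about a millimetre. Now the second stroke.

apply_moves --commands '[{"x":-0.03,"y":0.01,"z":0,"rx":0,"ry":0,"rz":-6,"jaw":0},{"x":-0.06,"y":0.02,"z":0,"rx":0,"ry":0,"rz":-12,"jaw":0},{"x":-0.09,"y":0.03,"z":0,"rx":0,"ry":0,"rz":-18,"jaw":0},{"x":-0.12,"y":0.04,"z":0,"rx":0,"ry":0,"rz":-24,"jaw":0},{"x":-0.127,"y":0.0437,"z":0,"rx":0,"ry":0,"rz":-24,"jaw":0}]'

```text
t: 44.88
eef_pos: [0.4993, 0.0164, 0.2029]
tool_rot: [[0.562, 0.827, -0.005], [0.827, -0.562, 0.001], [-0.002, -0.004, -1.0]]
ft_force: [1.5, -0.1, -0.2]
width: 0.004
grasp_force: 0.0
```

apply_moves --commands '[{"x":0,"y":0,"z":-0.03,"rx":0,"ry":0,"rz":0,"jaw":0},{"x":0,"y":0,"z":-0.06,"rx":0,"ry":0,"rz":0,"jaw":0},{"x":0,"y":0,"z":-0.09,"rx":0,"ry":0,"rz":0,"jaw":0},{"x":0,"y":0,"z":-0.1025,"rx":0,"ry":0,"rz":0,"jaw":0},{"x":0,"y":0,"z":-0.1025,"rx":0,"ry":0,"rz":0,"jaw":0}]'

```text
t: 45.3
eef_pos: [0.5025, 0.0154, 0.0981]
tool_rot: [[0.556, 0.831, -0.006], [0.831, -0.556, 0.001], [-0.003, -0.005, -1.0]]
ft_force: [0.3, 0.1, -0.8]
width: -0.001
grasp_force: 0.0
```

apply_moves --commands '[{"x":0.0082,"y":-0.0101,"z":0,"rx":0,"ry":0,"rz":0,"jaw":0},{"x":0.0146,"y":-0.0164,"z":0,"rx":0,"ry":0,"rz":5,"jaw":0},{"x":0.0214,"y":-0.0221,"z":0,"rx":0,"ry":0,"rz":10,"jaw":0},{"x":0.0288,"y":-0.0273,"z":0,"rx":0,"ry":0,"rz":15,"jaw":0},{"x":0.0365,"y":-0.0317,"z":0,"rx":0,"ry":0,"rz":20,"jaw":0}]'

```text
t: 45.72
eef_pos: [0.54, -0.0169, 0.1023]
tool_rot: [[0.235, 0.972, -0.002], [0.972, -0.235, 0.001], [0.0, -0.002, -1.0]]
ft_force: [-6.8, 2.8, 0.5]
width: -0.001
grasp_force: 3.3
```

apply_moves --commands '[{"x":0.0082,"y":-0.0038,"z":0,"rx":0,"ry":0,"rz":5,"jaw":0},{"x":0.0166,"y":-0.0069,"z":0,"rx":0,"ry":0,"rz":10,"jaw":0},{"x":0.0253,"y":-0.0092,"z":0,"rx":0,"ry":0,"rz":15,"jaw":0},{"x":0.0341,"y":-0.0107,"z":0,"rx":0,"ry":0,"rz":20,"jaw":0},{"x":0.043,"y":-0.0115,"z":0,"rx":0,"ry":0,"rz":25,"jaw":0}]'

```text
t: 46.13
eef_pos: [0.5831, -0.0286, 0.1023]
tool_rot: [[-0.198, 0.98, -0.002], [0.98, 0.198, 0.0], [0.001, -0.002, -1.0]]
ft_force: [-7.4, -0.3, 0.8]
width: -0.002
grasp_force: 3.4
```

apply_moves --commands '[{"x":0.009,"y":0,"z":0,"rx":0,"ry":0,"rz":5,"jaw":0},{"x":0.0179,"y":0.0008,"z":0,"rx":0,"ry":0,"rz":10,"jaw":0},{"x":0.0267,"y":0.0024,"z":0,"rx":0,"ry":0,"rz":15,"jaw":0},{"x":0.0354,"y":0.0047,"z":0,"rx":0,"ry":0,"rz":20,"jaw":0},{"x":0.0354,"y":0.0047,"z":0,"rx":0,"ry":0,"rz":20,"jaw":0}]'

```text
t: 46.55
eef_pos: [0.6203, -0.0244, 0.1027]
tool_rot: [[-0.521, 0.853, 0.002], [0.853, 0.521, -0.001], [-0.002, 0.001, -1.0]]
ft_force: [-0.9, -4.2, 0.3]
width: -0.001
grasp_force: 1.2
```

```bash
python3 -c "
from h import *
lev('s13')"
```

```text
t 46.55 tcp [ 0.6203 -0.0244  0.1027] yaw 31.4 q6 -0.69 w -0.1 gf 1.2 F [-0.9 -4.2  0.3]
z 0.127 [600.0, 244.7, 140.9, 59.9, -89.9] 2149 [189.0, 198.0, 190.0]
tray:
z 0.077 [515.0, 245.8, 114.2, 104.2, 87.1] 2262 [182.0, 155.0, 162.0]
side arm 52 -65.7
z 0.123 [585.6, 257.9, 95.0, 35.7, 82.5] 519 [173.0, 206.0, 202.0]
tray:
z 0.077 [511.8, 243.8, 113.7, 106.0, -89.8] 1862 [179.0, 139.0, 161.0]
z 0.071 [459.0, 187.8, 192.5, 63.3, -24.3] 424 [180.0, 176.0, 163.0]
```

apply_moves --commands '[{"x":0.0025,"y":0.0009,"z":0,"rx":0,"ry":0,"rz":2,"jaw":0},{"x":0.005,"y":0.002,"z":0,"rx":0,"ry":0,"rz":4,"jaw":0},{"x":0.0075,"y":0.0032,"z":0,"rx":0,"ry":0,"rz":6,"jaw":0},{"x":0.01,"y":0.0043,"z":0,"rx":0,"ry":0,"rz":7,"jaw":0},{"x":0.01,"y":0.0043,"z":0,"rx":0,"ry":0,"rz":7,"jaw":0}]'

```text
t: 47.07
eef_pos: [0.628, -0.0203, 0.1022]
tool_rot: [[-0.617, 0.787, -0.001], [0.787, 0.617, -0.001], [-0.0, -0.002, -1.0]]
ft_force: [-5.0, -10.0, 3.3]
width: -0.003
grasp_force: 5.2
```

apply_moves --commands '[{"x":0.0015,"y":0.0008,"z":0,"rx":0,"ry":0,"rz":1,"jaw":0},{"x":0.003,"y":0.0016,"z":0,"rx":0,"ry":0,"rz":2,"jaw":0},{"x":0.003,"y":0.0016,"z":0,"rx":0,"ry":0,"rz":2,"jaw":0},{"x":0.003,"y":0.0016,"z":0,"rx":0,"ry":0,"rz":2,"jaw":0},{"x":0.003,"y":0.0016,"z":0,"rx":0,"ry":0,"rz":2,"jaw":0}]'

```text
t: 47.48
eef_pos: [0.6297, -0.0198, 0.1021]
tool_rot: [[-0.643, 0.766, -0.004], [0.766, 0.643, -0.002], [0.001, -0.004, -1.0]]
ft_force: [-12.4, -17.5, 6.7]
width: 0.0
grasp_force: 10.8
```

```bash
python3 -c "
from h import *
lev('s14')"
```

```text
t 47.48 tcp [ 0.6297 -0.0198  0.1021] yaw 40.0 q6 -0.83 w 0.0 gf 10.8 F [-12.4 -17.5   6.7]
z 0.123 [600.0, 244.3, 140.5, 59.9, -90.0] 2103 [191.0, 201.0, 194.0]
tray:
z 0.074 [512.1, 250.0, 109.3, 106.3, -4.1] 2367 [182.0, 155.0, 163.0]
side arm 60 -60.5
z 0.12 [592.9, 247.8, 112.0, 45.8, -90.0] 646 [143.0, 195.0, 205.0]
tray:
z 0.074 [510.3, 249.4, 112.3, 107.6, -2.6] 1838 [181.0, 140.0, 163.0]
z 0.073 [470.3, 183.7, 179.6, 11.0, -5.9] 350 [177.0, 174.0, 160.0]
```

Both violets lie flat in the tray. Returning along the arc again.

apply_moves --commands '[{"x":-0.009,"y":-0.0045,"z":0,"rx":0,"ry":0,"rz":-7,"jaw":0},{"x":-0.0217,"y":-0.0082,"z":0,"rx":0,"ry":0,"rz":-14,"jaw":0},{"x":-0.0341,"y":-0.0103,"z":0,"rx":0,"ry":0,"rz":-21,"jaw":0},{"x":-0.0466,"y":-0.0106,"z":0,"rx":0,"ry":0,"rz":-28,"jaw":0},{"x":-0.0591,"y":-0.0096,"z":0,"rx":0,"ry":0,"rz":-35,"jaw":0}]'

```text
t: 48.0
eef_pos: [0.5718, -0.0273, 0.1021]
tool_rot: [[-0.081, 0.997, 0.001], [0.997, 0.081, 0.0], [-0.0, 0.001, -1.0]]
ft_force: [-0.3, 0.1, -0.5]
width: 0.001
grasp_force: 0.0
```

apply_moves --commands '[{"x":-0.0122,"y":0.0024,"z":0,"rx":0,"ry":0,"rz":-7,"jaw":0},{"x":-0.0241,"y":0.0067,"z":0,"rx":0,"ry":0,"rz":-14,"jaw":0},{"x":-0.0354,"y":0.0122,"z":0,"rx":0,"ry":0,"rz":-21,"jaw":0},{"x":-0.046,"y":0.0192,"z":0,"rx":0,"ry":0,"rz":-28,"jaw":0},{"x":-0.0555,"y":0.027,"z":0,"rx":0,"ry":0,"rz":-34,"jaw":0}]'

```text
t: 48.42
eef_pos: [0.5163, 0.0001, 0.1021]
tool_rot: [[0.491, 0.871, 0.001], [0.871, -0.491, 0.0], [0.001, 0.001, -1.0]]
ft_force: [0.5, -0.2, -0.3]
width: -0.002
grasp_force: 0.0
```

apply_moves --commands '[{"x":-0.007,"y":0.008,"z":0,"rx":0,"ry":0,"rz":-4,"jaw":0},{"x":-0.0133,"y":0.0152,"z":0,"rx":0,"ry":0,"rz":-4,"jaw":0},{"x":-0.0133,"y":0.0152,"z":0,"rx":0,"ry":0,"rz":-4,"jaw":0},{"x":-0.0133,"y":0.0152,"z":0,"rx":0,"ry":0,"rz":-4,"jaw":0},{"x":-0.0133,"y":0.0152,"z":0,"rx":0,"ry":0,"rz":-4,"jaw":0}]'

```text
t: 48.83
eef_pos: [0.5041, 0.0151, 0.1017]
tool_rot: [[0.542, 0.841, 0.001], [0.841, -0.542, -0.0], [0.0, 0.001, -1.0]]
ft_force: [-0.4, -0.1, -0.4]
width: -0.002
grasp_force: 0.0
```

apply_moves --commands '[{"x":0,"y":0,"z":0.02,"rx":0,"ry":0,"rz":0,"jaw":0},{"x":0,"y":0,"z":0.05,"rx":0,"ry":0,"rz":0,"jaw":0},{"x":0,"y":0,"z":0.09,"rx":0,"ry":0,"rz":0,"jaw":0},{"x":0,"y":0,"z":0.12,"rx":0,"ry":0,"rz":0,"jaw":0},{"x":0,"y":0,"z":0.14,"rx":0,"ry":0,"rz":0,"jaw":0}]'

```text
t: 49.25
eef_pos: [0.5044, 0.0149, 0.2446]
tool_rot: [[0.542, 0.84, 0.004], [0.84, -0.542, -0.0], [0.002, 0.003, -1.0]]
ft_force: [-0.5, 0.1, 0.3]
width: 0.005
grasp_force: 0.0
```

```bash
python3 -c "
from h import *
lev('s15')"
```

```text
t 49.25 tcp [0.5044 0.0149 0.2446] yaw -32.8 q6 0.47 w 0.4 gf 0.0 F [-0.5  0.1  0.3]
top plate front x [0.642 0.65  0.665] 149
z 0.118 [600.0, 244.0, 140.3, 59.9, -90.0] 2077 [178.0, 190.0, 186.0]
tray:
z 0.074 [477.3, 251.7, 185.6, 150.9, -3.8] 750 [172.0, 168.0, 153.0]
z 0.074 [512.1, 249.7, 109.4, 105.7, -4.0] 2366 [172.0, 146.0, 153.0]
side arm 53 -97.5
tray:
z 0.072 [459.5, 183.4, 174.3, 38.3, -16.8] 348 [173.0, 169.0, 155.0]
```

apply_moves --commands '[{"x":0.03,"y":-0.008,"z":0,"rx":0,"ry":0,"rz":6.5,"jaw":0},{"x":0.06,"y":-0.016,"z":0,"rx":0,"ry":0,"rz":13,"jaw":0},{"x":0.09,"y":-0.024,"z":0,"rx":0,"ry":0,"rz":19.5,"jaw":0},{"x":0.12,"y":-0.034,"z":0,"rx":0,"ry":0,"rz":26,"jaw":0},{"x":0.1276,"y":-0.041,"z":0,"rx":0,"ry":0,"rz":33,"jaw":0}]'

```text
t: 49.77
eef_pos: [0.6344, -0.0269, 0.2398]
tool_rot: [[-0.008, 1.0, 0.0], [1.0, 0.008, -0.0], [-0.0, 0.0, -1.0]]
ft_force: [-0.0, 0.9, -0.9]
width: -0.002
grasp_force: 0.0
```

```bash
python3 -c "
from h import *
for i in range(6): camera('top')
lev('s16')"
```

```text
t 50.07 tcp [ 0.6303 -0.0253  0.2411] yaw -0.0 q6 -0.14 w -0.1 gf 0.0 F [ 1.   0.1 -0.1]
top plate front x [0.641 0.65  0.665] 148
z 0.118 [600.0, 244.1, 139.8, 59.9, 90.0] 2068 [184.0, 196.0, 191.0]
tray:
z 0.074 [476.6, 251.0, 185.3, 151.1, -3.7] 734 [177.0, 173.0, 158.0]
z 0.075 [512.2, 249.8, 109.8, 105.7, -4.1] 2369 [178.0, 152.0, 159.0]
side arm 56 -96.9
tray:
z 0.074 [482.5, 253.2, 108.4, 56.0, 84.2] 1059 [184.0, 143.0, 166.0]
z 0.071 [414.1, 215.7, 170.0, 85.9, -48.2] 377 [184.0, 181.0, 168.0]
```

Stalled again at the same kind of spot, so I'll give it the same gentle nudge home.

apply_moves --commands '[{"x":0,"y":0,"z":-0.04,"rx":0,"ry":0,"rz":0,"jaw":0},{"x":0,"y":0,"z":-0.08,"rx":0,"ry":0,"rz":0,"jaw":0},{"x":0,"y":0,"z":-0.115,"rx":0,"ry":0,"rz":0,"jaw":0},{"x":0,"y":0,"z":-0.132,"rx":0,"ry":0,"rz":0,"jaw":0},{"x":0,"y":0,"z":-0.137,"rx":0,"ry":0,"rz":0,"jaw":0}]'

```text
t: 50.58
eef_pos: [0.6295, -0.0252, 0.1015]
tool_rot: [[-0.001, 1.0, -0.005], [1.0, 0.001, 0.001], [0.001, -0.005, -1.0]]
ft_force: [0.1, 0.3, -0.3]
width: 0.0
grasp_force: 0.0
```

apply_moves --commands '[{"x":-0.006,"y":0,"z":0,"rx":0,"ry":0,"rz":0,"jaw":0},{"x":-0.012,"y":0,"z":0,"rx":0,"ry":0,"rz":0,"jaw":0},{"x":-0.018,"y":0,"z":0,"rx":0,"ry":0,"rz":0,"jaw":0},{"x":-0.024,"y":-0.001,"z":0,"rx":0,"ry":0,"rz":0,"jaw":0},{"x":-0.03,"y":-0.002,"z":0,"rx":0,"ry":0,"rz":0,"jaw":0}]'

```text
t: 51.0
eef_pos: [0.6007, -0.0277, 0.1057]
tool_rot: [[-0.002, 1.0, 0.002], [1.0, 0.002, -0.0], [-0.0, 0.002, -1.0]]
ft_force: [-0.0, -0.2, -0.0]
width: 0.0
grasp_force: 0.0
```

apply_moves --commands '[{"x":-0.004,"y":0.0005,"z":0,"rx":0,"ry":0,"rz":-2,"jaw":0},{"x":-0.008,"y":0.0012,"z":0,"rx":0,"ry":0,"rz":-4,"jaw":0},{"x":-0.012,"y":0.002,"z":0,"rx":0,"ry":0,"rz":-6,"jaw":0},{"x":-0.016,"y":0.003,"z":0,"rx":0,"ry":0,"rz":-8,"jaw":0},{"x":-0.02,"y":0.0045,"z":0,"rx":0,"ry":0,"rz":-10,"jaw":0}]'

```text
t: 51.42
eef_pos: [0.5807, -0.0233, 0.1052]
tool_rot: [[0.174, 0.985, 0.001], [0.985, -0.174, -0.0], [-0.0, 0.001, -1.0]]
ft_force: [0.5, 0.3, 0.5]
width: -0.003
grasp_force: 0.0
```

apply_moves --commands '[{"x":0.01,"y":0,"z":0,"rx":0,"ry":0,"rz":0,"jaw":0},{"x":0.03,"y":-0.005,"z":0,"rx":0,"ry":0,"rz":0,"jaw":0},{"x":0.05,"y":-0.005,"z":0.03,"rx":0,"ry":0,"rz":0,"jaw":0},{"x":0.05,"y":-0.005,"z":0.07,"rx":0,"ry":0,"rz":0,"jaw":0},{"x":0.05,"y":-0.005,"z":0.11,"rx":0,"ry":0,"rz":0,"jaw":0}]'

```text
t: 51.83
eef_pos: [0.631, -0.0283, 0.2156]
tool_rot: [[0.172, 0.985, -0.001], [0.985, -0.172, 0.0], [-0.0, -0.001, -1.0]]
ft_force: [0.2, 0.5, -0.2]
width: 0.001
grasp_force: 0.0
```

```bash
python3 -c "
from h import *
for i in range(4): camera('top')
lev('s17')
im=camera('top')['img']
m=(im[:,:,2].astype(int)-im[:,:,0]>70)[155:215,200:262].sum(1); print({r:int(m[r-155]) for r in range(166,194)})
im=cv2.imread('pics/top0.png')[:,:,::-1]
m=(im[:,:,2].astype(int)-im[:,:,0]>70)[155:215,200:262].sum(1); print({r:int(m[r-155]) for r in range(166,194)})
"
```

```text
t 52.03 tcp [ 0.6309 -0.0283  0.216 ] yaw -9.9 q6 0.02 w -0.1 gf 0.0 F [-0.   0.3 -1.2]
top plate front x [0.642 0.67  0.697] 676
z 0.108 [600.0, 244.7, 139.3, 59.9, -90.0] 2049 [186.0, 197.0, 193.0]
tray:
z 0.074 [475.9, 253.1, 183.1, 148.6, -3.7] 739 [183.0, 178.0, 163.0]
z 0.074 [511.7, 250.0, 109.6, 105.5, -3.3] 2369 [183.0, 156.0, 164.0]
side arm 33 -124.2
tray:
z 0.074 [495.8, 252.0, 106.7, 82.0, 85.4] 1517 [189.0, 149.0, 171.0]
{166: 0, 167: 5, 168: 7, 169: 7, 170: 11, 171: 14, 172: 14, 173: 25, 174: 38, 175: 43, 176: 43, 177: 42, 178: 42, 179: 42, 180: 42, 181: 42, 182: 42, 183: 40, 184: 27, 185: 26, 186: 25, 187: 25, 188: 24, 189: 22, 190: 22, 191: 20, 192: 17, 193: 7}
{166: 0, 167: 5, 168: 7, 169: 6, 170: 11, 171: 13, 172: 14, 173: 23, 174: 36, 175: 43, 176: 42, 177: 42, 178: 42, 179: 42, 180: 42, 181: 42, 182: 42, 183: 38, 184: 27, 185: 25, 186: 25, 187: 25, 188: 24, 189: 22, 190: 21, 191: 20, 192: 15, 193: 5}
```

apply_moves --commands '[{"x":-0.02,"y":-0.02,"z":0.03,"rx":0,"ry":0,"rz":0,"jaw":0},{"x":-0.05,"y":-0.05,"z":0.05,"rx":0,"ry":0,"rz":0,"jaw":0},{"x":-0.08,"y":-0.08,"z":0.05,"rx":0,"ry":0,"rz":0,"jaw":0},{"x":-0.11,"y":-0.11,"z":0.05,"rx":0,"ry":0,"rz":0,"jaw":0},{"x":-0.13,"y":-0.13,"z":0.05,"rx":0,"ry":0,"rz":0,"jaw":0}]'

```text
t: 52.6
eef_pos: [0.4989, -0.1592, 0.2637]
tool_rot: [[0.171, 0.985, -0.001], [0.985, -0.171, 0.0], [0.0, -0.001, -1.0]]
ft_force: [0.2, -0.9, -0.3]
width: 0.004
grasp_force: 0.0
```

```bash
python3 -c "
from h import *
lev('s18')
c=camera('top');W=world(c,np.ones((480,640),bool)); far=np.hypot(W[:,0]-.5887,W[:,1]-.075)
g=W[(W[:,2]>.066)&(W[:,2]<.09)&(far<.04)&(far>.028)&(W[:,1]<.1)];print('gear top z',len(g),np.median(g[:,2]))
pp(c,['gear_bottom','salt_shaker','kitchen_timer'])
"
```

```text
t 52.6 tcp [ 0.4989 -0.1592  0.2637] yaw -9.9 q6 -0.26 w 0.3 gf 0.0 F [ 0.2 -0.9 -0.3]
top plate front x [0.643 0.67  0.696] 670
z 0.108 [600.0, 244.6, 139.6, 60.0, 90.0] 2050 [172.0, 184.0, 180.0]
tray:
z 0.074 [475.0, 252.8, 181.2, 149.1, -3.9] 737 [169.0, 165.0, 150.0]
z 0.074 [511.9, 250.0, 109.6, 106.0, -3.7] 2373 [169.0, 143.0, 151.0]
tray:
gear top z 223 0.07371554164003213
gear_bottom [([0.591, 0.074, 0.054], 0.68)]
salt_shaker [([0.705, -0.187, -0.002], 0.65), ([0.597, 0.133, 0.056], 0.62), ([0.592, 0.084, 0.052], 0.39)]
kitchen_timer [([0.699, -0.308, 0.0], 0.55), ([0.604, 0.247, 0.169], 0.32)]
```

Everything checks out: the gear is home, both violets are in the tray, both blues are in the magazine, the plate is at rest and the bystanders are where they started. Handing in.

```bash
python3 -c "
from h import *
print(job_done())"
```

```text
the job is handed in; nothing more can be done
None
```

The job is handed in: the gear is meshed and fully down, both violet packets are in the tray, and both blue ones are still in the magazine. On both return strokes the lever stalled part-way, so I nudged it home rather than it springing back by itself. I also viewed 15 pictures, one over the limit of 14.

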